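# Free the seized plugs of a dry-bath block in a locking-pliers bench clamp

## Robot

A 7-joint arm with a two-finger parallel gripper is mounted at the origin on the work surface. World frame = base frame: x ahead of the robot, y to its left, z up, the work surface at z = 0. Lengths are in m, angles in rad, forces in N, time in s.
With the tool pointing down it reaches from about 0.425 to 0.8 m from the base axis. Payload 8.3 kg.
Tool frame: the origin (TCP) lies midway between the tips of the shut fingers; the grasp point (between the pads) lies 19 mm behind it; z points along the fingers, y is the direction in which the jaws open and shut (so a half turn about z gives the same grasp; the last joint's range is limited). The gripper opens to 85 mm and grips with 20 to 120 N. Pads are 22 mm wide; open, the fingers measure 114 mm over their backs; the gripper's body (76 mm by 85 mm) begins 54 mm behind the grasp point. The pads swing forward as they close: fully open they stand 13 mm farther back than shut.
Start: joints at [-1.403, 0.383, 0.016, 1.37, -0.006, 1.388, -0.046], TCP at [0.143, 0.608, 0.231] pointing down, gripper open.
Joint ranges: [-2.95, 2.95], [-0.25, 2.06], [-1.52, 1.56], [0.18, 2.33], [-1.44, 4.58], [0.02, 2.06], [-3.01, 3.01]. Speed limits (rad/s): [2.39, 2.39, 3.01, 3.01, 3.14, 3.14, 3.14].

## Interface

Orientations are given as a rotation vector (axis times angle).
In Python, from plant import monitor, get_image, camera_params, ctrl, silhouettes gives the robot as it stands.
- The arm moves only by the tool arm_command, never from a script. Its argument "moves" is a list that holds one entry, the list of rows, each a list of 5 numbers: the shift along the tool's x, y, z in units of 25 mm (1.0 is 25 mm), then the turn about the tool's z in units of 6 degrees (1.0 is 6 degrees), then the finger opening in mm, from 0 to 85.4. In form: [[[dx, dy, dz, turn, hand], ...]]. A call has 1 to 12 rows; each row shifts and turns the commanded pose from where the row before left it, along the tool's axes as they then stand; what a row does not reach is not made up. A row lasts 1/8 s, in which the tool goes at most 62.5 mm and 10.7 degrees, less where a joint would pass 70% of its speed; a pose out of reach is approached as far as the arm can. A call is refused whole if a number of a shift passes 1 or a number of a turn 1, either way. A call with a gripper value outside its range is refused whole. The fingers move at their own pace and stop on an object; the grip force is fixed at half the most. Time passes only in rows, so rows that do not move let the fingers close. It gives the time, the measured TCP pose, the force and the opening at its end, in the units of the state.
- monitor.state(): the state, without advancing time (a new reading comes with each control period).
- get_image(name): name is "side" or "top"; returns (picture, depth): 400x640x3 uint8, blue, green, red; 400x640 float32, m along the optical axis (not along the pixel's ray), 0 where there is no reading.
- camera_params(name): a dict with "fov_y" (degrees; the focal length in pixels is half the picture's height over the tangent of half this angle, whatever the lens; pixels are square), "cx", "cy" (the principal point, pixels), "k1" (the pictures are not rectified: a ray, as slopes to the right and down, at radius r is drawn at 1 + k1 r^2 times it, then the intrinsics apply), "rvec" (rotation vector, rad) and "tvec" (3), from world to camera coordinates, as OpenCV has them. Camera axes: x right, y down, z forward; pixel columns grow to the right and rows downward; lengths in m; the calibration is good to about 2 mm. A picture is of the moment at which its call begins. camera_params takes no time and is no camera call.
- ctrl.hand_in(): hands the job in, once; it reports no verdict.
Trained networks look in the newest picture that a camera, given by its name, has taken for a name from the list of things; names that differ only in an ending like _2 or _b are one class to them, and where a whole thing is asked for, a point or a joint stands for the part that bears it (a point fixed in the world has none). Each returns a list of dicts, best first, with "conf" (0 to 1); they miss things now and then, are a little off and sometimes report something else, mostly with a low value. They report only what shows in the picture. A call takes as long as a camera call.
- silhouettes(thing, camera): "pixels" (400x640 bool, what is visible of it) and "pixel" ([column, row] in pixels, amid what is visible of it).
The state is a dict: "time_s": time; "qpos": joint angles; "dq": joint speeds; "tau": joint torques, N m; "ee_pos": TCP position; "tcp_rot": TCP orientation; "contact_force": force on the tool from outside, world axes, zero at the start; "wrist_torque": the same for the moment, N m; "finger_gap": finger opening in m.
Only numpy, scipy, OpenCV 4.12 (cv2) and the standard library are available. Lean on these libraries where they do the work, as an engineer would, in place of code of your own. Each camera call takes 0.05 s, during which the arm holds its last target.

## Task

The steel plugs have seized in the aluminium dry-bath block. Seat the block in the nest of the bench clamp, squeeze the locking pliers' handles until they snap over centre and hold it, then work every plug out by twisting it back and forth while pulling (a straight pull only drags the block out of the jaws) and put it in the grey tray, never drawing a plug unless the pliers are locked. With all plugs in the tray, flick the release lever outwards so that the pliers spring open, and lay the empty block flat on the ribbed rubber mat, leaving the other bench things where they are.

Things in the scene. Friction and masses are not known exactly. Their poses are not given: they have to be found in the camera images.
- block_center (a point): Centre of the loose aluminium block, 140 (own x) x 44 (own y) x 42 mm high, about 0.6 kg. Three round wells open at its top, 48 mm apart along own x (x = -48, 0, +48 mm); plugs sit in two or three of them. Carry it by its 44 mm width at the middle, gripping about 12 mm below its top, not deeper: plug tabs rise 35 mm above its top.
- block: The same block; origin at the centre of its underside, own z up. Its plugs are held by friction round the stem: a straight pull needs about 45 N (the jaws let the block go first), twisting about 0.35 N m; while it turns a plug follows a light pull, e.g. 3 mm of lift per 1 rad swing, and is free after about 20 mm. At the start the tabs stand within 0.4 rad of the block's own x.
- plug0_tab (a point): Grip point of the flat tab of a loose steel plug, 70 g (absent in some starts: None), 12 mm below the tab's top. Own z points from stem to tab. Tab 26 (own x) x 10 (own y, pinch this) x 32 mm high; under it a 24 x 3 mm flange that rests on the block; then a stem 14 mm across, 22 mm long, its foot 45 mm below this point, the block's top 23 mm below it.
- plug1_tab (a point): Grip point of the flat tab of a loose steel plug, 70 g (absent in some starts: None), 12 mm below the tab's top. Own z points from stem to tab. Tab 26 (own x) x 10 (own y, pinch this) x 32 mm high; under it a 24 x 3 mm flange that rests on the block; then a stem 14 mm across, 22 mm long, its foot 45 mm below this point, the block's top 23 mm below it.
- plug2_tab (a point): Grip point of the flat tab of a loose steel plug, 70 g (absent in some starts: None), 12 mm below the tab's top. Own z points from stem to tab. Tab 26 (own x) x 10 (own y, pinch this) x 32 mm high; under it a 24 x 3 mm flange that rests on the block; then a stem 14 mm across, 22 mm long, its foot 45 mm below this point, the block's top 23 mm below it.
- clamp: Fixed bench clamp: locking pliers lying flat on an 8 mm base plate. Origin on the bench under the nest's centre; own +x runs from the handles into the nest, z up. Fixed jaw and far stop on the nest's -y side (faces at y = -22 mm; from x = -30 to +35 mm both sides are clear for fingers), end stop at x = +75, plier head at x = -80, moving jaw's rubber pad on the +y side at x = -48 mm.
- nest (a point): Where the block's centre lies when clamped (29 mm above the bench, standing on the base plate, its own x along the clamp's own x, either way round). Axes as the clamp's. With the jaw open there are 10 mm of play to own +y: lower the block some 4 mm to own +y of this point; the closing jaw pushes it against the fixed jaw.
- fixed_grip (a point): Where to squeeze the fixed handle: a bar 8 mm thick (own y) and 18 mm high, 36 mm above the bench, running along the clamp's own x, ending 30 mm behind this point (towards own -x). Free space below and beside it.
- moving_grip (a point): The same on the moving handle, opposite fixed_grip on its own +y side. The bars' outer faces are about 47 mm apart here when open and 30 mm when locked; squeeze them together across the clamp's own y.
- handle (a joint): Moving handle angle, rad: 0 open (a light spring returns it), 0.235 dead centre, 0.28 its stop: fully over centre and locked if a block is in the jaws. Squeezing takes up to about 15 N.
- pad (a joint): How far the moving jaw's sprung pad is pressed in, m: 0 free, about 0.0025 when locked onto the block.
- release (a joint): Release lever angle relative to the moving handle, rad: 0 at rest (light spring), 0.35 at its stop, from where pushing on (about 5 N) forces the moving handle back over centre and the pliers spring open.
- release_tip (a point): Thumb tab near the end of the release lever, a 6 mm thick (own y), 18 mm high steel tab 38 mm above the bench, that sticks out 45 mm behind the moving handle's rear end, clear of the fixed handle. Push it sideways towards the clamp's own +y (outwards, away from the fixed handle) from its inner side: about 17 mm to its stop, then some 10 to 20 mm more.
- tray: Loose grey tray, 150 (own x) x 120 (own y) x 28 mm high, 4 mm walls and floor, 0.6 kg. Origin at the centre of its underside.
- mat: Fixed ribbed rubber mat, 190 (own x) x 90 (own y) x 6 mm. Origin at the centre of its underside.
- wash_bottle: Bystander, leave alone: white wash bottle with a bent spout, 60 mm across. Origin at its underside.
- tip_box: Bystander, leave alone: pipette-tip box, 120 x 85 x 68 mm. Origin at its underside.
- spatula_spoon: Bystander, leave alone: flat steel lab spatula, 165 mm, lying. Origin at its underside.
- beaker: Bystander, leave alone: glass beaker, 68 mm across, 85 mm high. Origin at its underside.

How it is judged:
On the way, in this order (a step that is already met when the one before it is completed fails the run):
1. the block stands in the nest and the pliers are locked onto it over centre (value of joint handle above 0.255 rad and value of joint pad above 0.0012 m and x of block_center in the frame of nest between -0.013 and 0.013 m and y of block_center in the frame of nest between -0.005 and 0.005 m and z of block_center in the frame of nest below 0.004 m), for 0.3 s.
2. every plug lies in the tray while the pliers still hold the block (value of joint handle above 0.255 rad and value of joint pad above 0.0012 m and x of plug0_tab in the frame of tray between -0.07 and 0.07 m and y of plug0_tab in the frame of tray between -0.055 and 0.055 m and z of plug0_tab in the frame of tray between 0 and 0.065 m and x of plug1_tab in the frame of tray between -0.07 and 0.07 m and y of plug1_tab in the frame of tray between -0.055 and 0.055 m and z of plug1_tab in the frame of tray between 0 and 0.065 m and x of plug2_tab in the frame of tray between -0.07 and 0.07 m and y of plug2_tab in the frame of tray between -0.055 and 0.055 m and z of plug2_tab in the frame of tray between 0 and 0.065 m), for 0.2 s.
3. the release lever is flicked outwards to its stop while the pliers are still locked (value of joint release above 0.25 rad and value of joint handle above 0.225 rad and value of joint pad above 0.0012 m), for 0.02 s.
4. the pliers have sprung open (value of joint handle below 0.08 rad), for 0.1 s.
At the end, for the whole second after the job is handed in: Pliers open (handle below 0.08 rad); every plug in the tray; the block flat on the mat, its centre within 50 mm (along the mat) and 30 mm (across it) of the mat's centre, upright within 0.1 rad; all at rest and released (value of joint handle below 0.08 rad and x of plug0_tab in the frame of tray between -0.07 and 0.07 m and y of plug0_tab in the frame of tray between -0.055 and 0.055 m and z of plug0_tab in the frame of tray between 0 and 0.065 m and x of plug1_tab in the frame of tray between -0.07 and 0.07 m and y of plug1_tab in the frame of tray between -0.055 and 0.055 m and z of plug1_tab in the frame of tray between 0 and 0.065 m and x of plug2_tab in the frame of tray between -0.07 and 0.07 m and y of plug2_tab in the frame of tray between -0.055 and 0.055 m and z of plug2_tab in the frame of tray between 0 and 0.065 m and x of block_center in the frame of mat between -0.05 and 0.05 m and y of block_center in the frame of mat between -0.03 and 0.03 m and z of block_center in the frame of mat between 0.022 and 0.031 m and angle between block_center's own z axis and vertical below 0.1 rad and linear speed of block below 0.02 m/s); the robot touches nothing.
It fails at once if a plug is drawn from the block while the pliers are not locked onto it (value of joint handle below 0.2 rad and ((z of plug0_tab in the frame of block between 0.077 and 0.11 m and x of plug0_tab in the frame of block between -0.06 and 0.06 m and y of plug0_tab in the frame of block between -0.015 and 0.015 m) or (z of plug1_tab in the frame of block between 0.077 and 0.11 m and x of plug1_tab in the frame of block between -0.06 and 0.06 m and y of plug1_tab in the frame of block between -0.015 and 0.015 m) or (z of plug2_tab in the frame of block between 0.077 and 0.11 m and x of plug2_tab in the frame of block between -0.06 and 0.06 m and y of plug2_tab in the frame of block between -0.015 and 0.015 m))).
It fails at once if another thing on the bench is shoved more than 5 cm aside or knocked over (distance of any of wash_bottle, tip_box, spatula_spoon, beaker from where it was at the start of the episode above 0.05 m or angle between any of wash_bottle, tip_box, beaker's own z axis and vertical above 0.5 rad).
Of plug0, plug1, plug2 only 2 to 3 are there at a start; the rules pass over those that are not, and their reading is None.
At some moment in a run one of tray may be knocked a few centimetres aside while the robot is not near it.
Once in a run the grip may slacken for a moment while it holds something.
It also fails if it takes over 210 s, if anything falls off the work surface, if the arm or the gripper's body presses on something with over 40 N, if the wrist force passes 120 N, or if a joint passes its speed limit or range.

## Working session

There is one attempt and no reset: what is moved stays moved. The work goes in short steps, Python scripts to look and compute and a tool call to move; the robot and the scene stay as the last step left them, time stands still between calls to the robot, and variables do not carry over. Pictures are saved under pics/ and viewed, and the job is handed in when it is done.

Besides the shell and the picture viewer there is one more tool, called in YAML: its name, and indented under it one key for each argument. arm_command: Moves the arm, as the interface text tells. Its arguments: {"type":"object","properties":{"moves":{"type":"array"}},"required":["moves"]}

```bash
ls; mkdir -p pics
python3 - <<'E'
from plant import monitor,get_image,camera_params
import cv2
print(monitor.state())
for n in("side","top"):
    im,d=get_image(n);cv2.imwrite(f"pics/{n}0.png",im);print(n,camera_params(n))
E
```

```text
pics
{'time_s': 0.0, 'qpos': array([-1.40289211,  0.38424243,  0.01637574,  1.37116452, -0.00629839,
        1.38816587, -0.04650138]), 'dq': array([ 8.87856623e-04,  6.56285406e-04, -9.03128957e-04,  6.80353667e-04,
        6.58984667e-04, -5.73541182e-05,  4.96776721e-04]), 'tau': array([ 7.40883843e-04, -6.27588844e+01,  8.44673719e-01, -3.71828592e+01,
        1.65849278e-02,  1.41909122e-02,  7.40453800e-06]), 'ee_pos': array([0.1428285 , 0.60795274, 0.2302715 ]), 'tcp_rot': array([-3.61625579e-01, -3.12052157e+00,  3.01861464e-03]), 'contact_force': array([0.05628774, 0.08886534, 0.17539999]), 'wrist_torque': array([-0.0474304 ,  0.00072913,  0.01074732]), 'finger_gap': 0.0854352920357736}
side {'fov_y': 56.38217474715703, 'cx': 323.2130257360239, 'cy': 204.59844258463676, 'k1': -0.05081325647472256, 'rvec': array([ 0.58215034, -2.76263312,  0.98449743]), 'tvec': array([0.55832879, 0.21675608, 0.77344946])}
top {'fov_y': 44.259678821934756, 'cx': 325.29637586500615, 'cy': 199.07532167246643, 'k1': -0.07499169805488765, 'rvec': array([ 2.16229636, -2.18093722,  0.11050957]), 'tvec': array([0.04047952, 0.61444993, 1.27476609])}
```

View pics/top0.png

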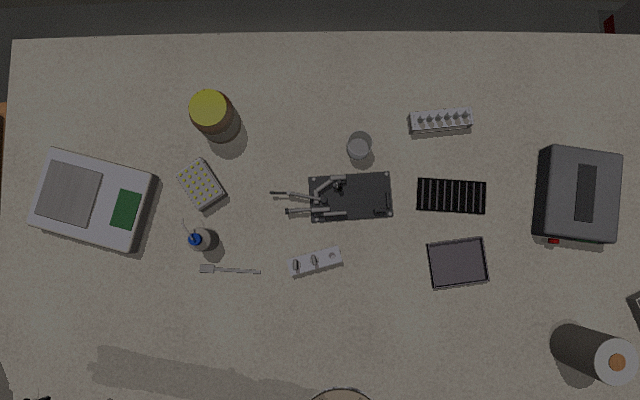

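View pics/side0.png

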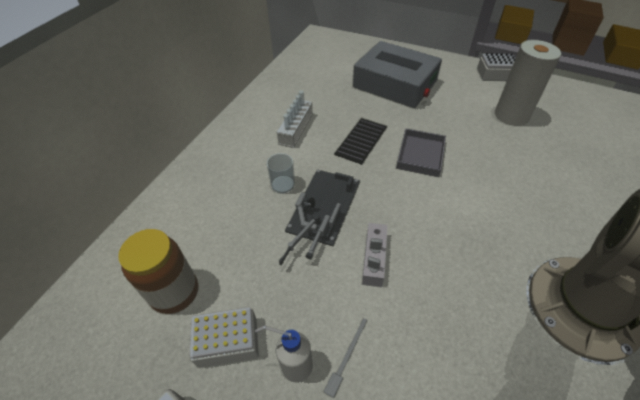

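The top view shows the clamp around (345,197), the block at (315,262) with two plugs and one empty well, the mat at (452,196) and the tray at (457,262). Next I'll build the geometry helpers.

```bash
cat > h.py <<'E'
import numpy as np, cv2
from plant import monitor,get_image,camera_params,silhouettes
def K(n):
    p=camera_params(n);f=200/np.tan(np.radians(p['fov_y']/2))
    R=cv2.Rodrigues(p['rvec'])[0];return p,f,R,p['tvec']
def proj(n,P):
    p,f,R,t=K(n);P=np.atleast_2d(P);c=P@R.T+t;s=c[:,:2]/c[:,2:];r2=(s**2).sum(1,keepdims=True)
    s=s*(1+p['k1']*r2);return s*f+[p['cx'],p['cy']]
def slope(n,uv):
    p,f,R,t=K(n);d=(np.atleast_2d(uv)-[p['cx'],p['cy']])/f;s=d.copy()
    for _ in range(20): s=d/(1+p['k1']*(s**2).sum(1,keepdims=True))
    return s
def onz(n,uv,z):
    p,f,R,t=K(n);s=slope(n,uv);d=np.c_[s,np.ones(len(s))]@R;o=-R.T@t
    return o+d*((z-o[2])/d[:,2])[:,None]
def bydepth(n,uv,d):
    p,f,R,t=K(n);uv=np.atleast_2d(uv);s=slope(n,uv);c=np.c_[s,np.ones(len(s))]*np.asarray(d).reshape(-1,1);return (c-t)@R
def cloud(n,d,mask=None):
    if mask is None: mask=np.ones(d.shape,bool)
    r,c=np.nonzero(mask&(d>0));return np.c_[c,r],bydepth(n,np.c_[c,r],d[r,c])
def both(a,b):  # triangulate uv top a, side b
    A=[];o=[]
    for n,uv in(("top",a),("side",b)):
        p,f,R,t=K(n);s=slope(n,uv)[0];d=np.r_[s,1]@R;d/=np.linalg.norm(d);M=np.eye(3)-np.outer(d,d);A.append(M);o.append(M@(-R.T@t))
    return np.linalg.solve(sum(A),sum(o))
E
python3 - <<'E'
from h import *
for n in("top","side"):
    im,d=get_image(n)
    print(n,"origin",proj(n,[[0,0,0],[.5,0,0],[0.5,.2,0],[.143,.608,.23]]), "valid",(d>0).mean())
    u,P=cloud(n,d);print(np.percentile(P,[5,50,95],axis=0))
    for t in("block","plug0_tab","plug1_tab","clamp","tray","mat","moving_grip","fixed_grip","release_tip"):
        for s in silhouettes(t,n)[:4]:
            m=s['pixels'];u,P=cloud(n,d,m)
            print(n,t,round(s['conf'],2),np.round(s['pixel']),m.sum(),np.round(np.median(P,0),3) if len(P) else None)
    np.save(f"d_{n}0.npy",d)
E
```

```text
top origin [[340.6401256  431.98238448]
 [338.70823012 242.47131951]
 [264.52642762 243.06797632]
 [ 70.58058689 402.79279152]] valid 0.996015625
[[ 1.34347356e-01 -7.71416710e-01 -7.47544488e-01]
 [ 6.13741477e-01  5.12382010e-02 -5.49656942e-05]
 [ 1.50258765e+00  8.87139800e-01  8.12993580e-02]]
top block 0.67 [321. 259.] 794 [0.457 0.058 0.041]
top plug0_tab 0.24 [293. 266.] 72 [0.445 0.112 0.073]
top clamp 0.82 [346. 194.] 3984 [ 0.621 -0.026  0.009]
top clamp 0.65 [201. 187.] 1583 [0.653 0.36  0.061]
top tray 0.82 [456. 261.] 2705 [ 0.444 -0.318  0.004]
top mat 0.79 [448. 198.] 2283 [ 0.623 -0.306  0.006]
top moving_grip 0.63 [302. 197.] 194 [0.622 0.094 0.044]
top fixed_grip 0.91 [346. 199.] 4004 [ 0.622 -0.026  0.009]
top fixed_grip 0.33 [314. 259.] 62 [0.456 0.065 0.071]
top fixed_grip 0.23 [457. 259.] 2710 [ 0.444 -0.318  0.004]
side origin [[584.36234309 305.98261565]
 [365.03877923 230.39402923]
 [332.72953333 300.66498444]
 [520.77768631 714.94666681]] valid 0.99596875
[[-2.99331274e-02 -1.24004507e+00 -3.42664850e-01]
 [ 6.35344472e-01 -3.14958847e-02 -8.77533560e-04]
 [ 1.61279597e+00  4.65136276e-01  1.68163393e-01]]
side block 0.77 [376. 254.] 917 [0.45  0.083 0.04 ]
side block 0.73 [361. 143.] 1311 [ 0.624 -0.299  0.005]
side plug0_tab 0.24 [422. 152.] 1793 [ 0.445 -0.322  0.004]
side plug1_tab 0.63 [379. 245.] 175 [0.454 0.07  0.06 ]
side clamp 0.63 [322. 210.] 3701 [ 0.619 -0.     0.008]
side tray 0.56 [420. 152.] 1763 [ 0.446 -0.322  0.004]
side tray 0.16 [371. 264.] 172 [0.443 0.117 0.064]
side mat 0.95 [361. 140.] 1299 [ 0.623 -0.3    0.005]
side mat 0.39 [337. 373.] 495 [0.43  0.337 0.004]
side moving_grip 0.84 [301. 237.] 374 [0.625 0.097 0.041]
side fixed_grip 0.83 [322. 208.] 3676 [0.618 0.    0.008]
side fixed_grip 0.71 [289. 252.] 77 [0.631 0.153 0.04 ]
side release_tip 0.7 [285. 252.] 92 [0.631 0.153 0.041]
```

Run:
```python
import cv2
im=cv2.imread("pics/top0.png");c=im[150:300,255:395];cv2.imwrite("pics/top0c.png",cv2.convertScaleAbs(cv2.resize(c,None,fx=4,fy=4,interpolation=cv2.INTER_CUBIC),alpha=1.6))
im=cv2.imread("pics/side0.png");c=im[150:300,255:405];cv2.imwrite("pics/side0c.png",cv2.convertScaleAbs(cv2.resize(c,None,fx=4,fy=4,interpolation=cv2.INTER_CUBIC),alpha=1.4))
```

```text
(no output)
```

View pics/top0c.png

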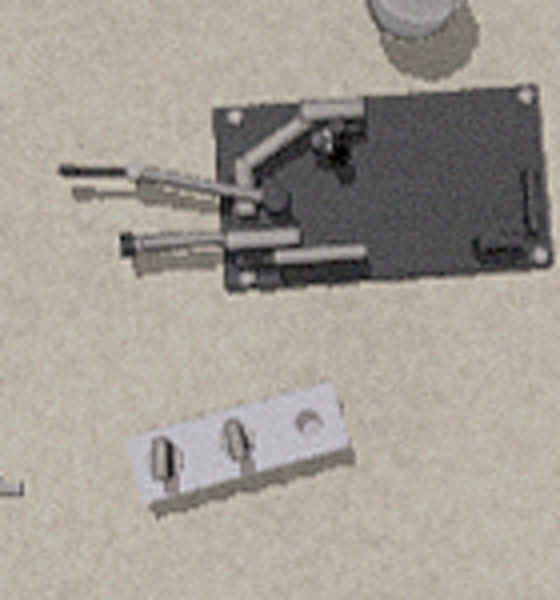

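View pics/side0c.png

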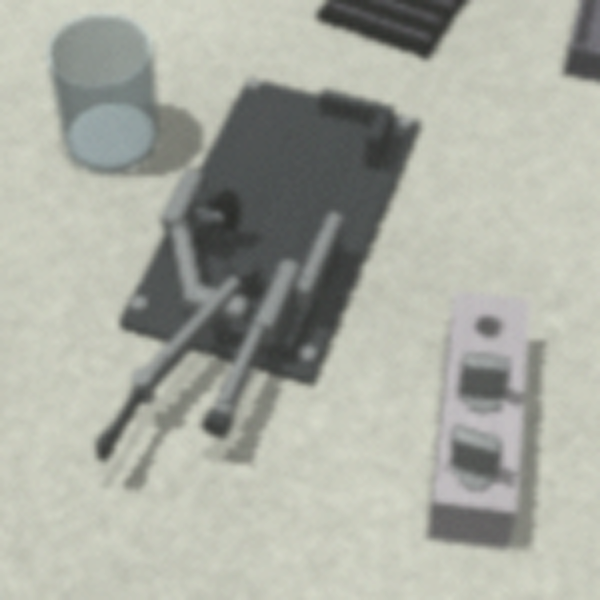

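Run:
```python
from h import *
d=np.load("d_top0.npy"); p,f,R,t=K("top");print("cam",-R.T@t)
p,f,R,t=K("side");print("cam",-R.T@t)
np.set_printoptions(linewidth=250)
r,c=np.mgrid[0:400,0:640]
P=bydepth("top",np.c_[c.ravel(),r.ravel()],d.ravel()).reshape(400,640,3)
Z=(P[...,2]*1000).round().astype(int)
print("block");print("cols",287,348)
for y in range(244,282): print(y,' '.join(f"{v:3d}" for v in Z[y,287:348]))
# plane noise
print(np.std(P[300:320,300:400,2]),np.mean(P[300:320,300:400,2]))
```

```text
cam [0.48544929 0.03893349 1.32930021]
cam [0.37010958 0.51895481 0.7420533 ]
block
cols 287 348
244   3   3   4   5  -3  -2  -5  -1   4  -6  -6  -2  -3   3  -4   0  -1   0  -4   1  -3  -1  -3   3  -3  -5   1  -1   3   0  -5  -3   2  -2   1  -1   0   5   3  -5   0  -1   0  -4  -4  -2   3  -3  -4   0  -2  -2  -4   1  -3   3   4  -6  -4  -4   3
245  -3  -1   3   0   2   3  -3   3  -3   3   1   4   0  -1   0  -2   0  -3  -1  -3   2  -3   5  -5  -1   2   4   1   9   2  -3   1   3  -1  -3  -2   4   0  -5   3  -3  -5   0   1  -4   2   5  -2   6   1   1   4  -4   2   5   2   0   2  -4  -4  -2
246   2  -2   2   2  -4   5  -4  -6   0   3  -7  -1  -3   3   3   2  -3   5   1  -7   0   6  -2   1  -3  -3   0   1  -2   3   9   3   1   1   3  -2   2   2   0  -2  -2  -2  -1   1   0   2  -4   2  40  43  45  -1  -1  -5   0  -1   2  -1  -2  -2   2
247  -5  -5  -1   6  -2  -3  -1   1   2  -1   0   5   1  -5  -2   2   3  -5  -2   4  -4  -1   0  -1  -2  -4   1  -1  -3   0  -2  -4   3  -2   1  -3  -1   4   0  -1  -1  -3  -6  -3  42  39  41  43  46  40  37  41  -4   1  -2  -2   2  -1  -1  -6  -3
248  -1  -3
[... 7772 characters left out ...]
  -5  -3   5   2   0  -3  -2   2   0   3   5  -1  -2  -3   2  -3  -9  -1  -1   0   2   3  -9   3  -3   1  -5  -1 1329  -3   3  -1  -4  -2   0  -4   0  -2   0  -6
280   8   1   1  -3   0   2   2   5  -2  -2  -2   2   0   2   4   1  -1   2  -1  -2  -2  -2   1  -3   2  -3  -5  -2  -1  -5  -5   1  -3  -1  -5  -1  -3  -2  -5   3   4  -1  -3  -2  -3  -2  -3  -6  -2  -4   3   2   0  -3   0   2  -3   0   1 1329   2
281   0   2  -2  -3  -2  -1   4   0  -5 1329  -1  -2  -1   0  -3  -2   4  -2   0   0   2  -2   2  -2  -2  -1  -4   1  -1   4  -3  -4  -2  -2   3  -4   4   5   1   1  -1   1   1   2  -6   5  -1  -4  -1  -4   0  -2   1  -1   1   2  -1   0  -1  -3  -3
0.10272438658564813 0.007570756973512137
```

Run:
```python
from h import *
d=np.load("d_top0.npy")
r,c=np.mgrid[0:400,0:640]
P=bydepth("top",np.c_[c.ravel(),r.ravel()],d.ravel()).reshape(400,640,3)
Z=(P[...,2]*1000).round().astype(int)
print("clamp cols",266,398)
for y in range(166,226): print(y,''.join(f"{max(v,0):2d}." if v>11 else (" p " if v>4 else " . ") for v in Z[y,266:398]))
```

```text
clamp cols 266 398
166  .  .  .  .  .  .  .  .  .  .  .  .  .  .  . 1329. .  .  .  .  .  .  .  .  .  .  .  .  .  .  .  .  .  .  .  .  .  .  .  .  .  .  .  .  .  .  .  .  .  .  .  .  .  .  .  .  .  .  .  .  .  .  .  .  .  .  .  .  .  .  .  .  .  .  .  .  .  .  .  .  .  .  .  .  .  .  .  .  .  .  .  .  .  .  .  .  .  .  .  p  .  p  .  .  .  .  .  .  p  .  .  .  .  .  .  .  .  .  .  .  .  .  .  .  .  .  .  .  .  .  p  . 
167  .  p  .  .  .  .  .  .  .  .  .  .  .  .  .  .  .  .  .  .  .  p  .  .  .  .  .  .  .  .  .  .  .  .  .  .  .  .  .  p  .  .  .  .  .  .  .  .  .  .  .  .  .  .  .  .  .  .  .  .  .  .  .  .  .  .  .  .  .  .  .  .  .  .  .  .  p  .  .  .  .  .  .  .  .  .  .  .  .  .  .  .  .  .  .  .  .  .  .  .  .  .  .  .  .  .  .  .  .  .  .  .  .  .  p 1329. .  .  .  .  .  .  .  .  .  .  .  .  .  .  .  . 
168  .  .  .  .  p  .  .  .  .  .  .  .  .  .  .  .  .  .  .  .  .  .  .  .  .  .  .  .  .  .  .  .  .  .  .  .  .  .  .  . 1329. .  .  .  .  .  .  .  .  .  .  .  .  .  .  .  .  .  .  .  .  .  .  .  .  .  .  .  .  .  p  .  .  .  .  .  .  .  .  .  .  .  .  .  .  .  .  .  .  .
[... 22339 characters left out ...]
 .  .  .  .  .  .  .  .  .  .  .  .  .  .  .  .  .  .  .  .  .  .  .  .  .  .  .  .  .  .  p  .  .  .  .  .  .  .  .  .  .  .  .  p  .  .  .  .  .  .  .  .  .  .  .  .  p  .  .  .  .  .  .  .  .  .  .  .  .  .  .  .  .  .  .  .  .  .  .  .  .  .  .  .  .  .  .  p  .  .  .  .  .  .  .  .  .  .  .  . 
225  .  .  .  .  .  .  .  .  .  .  .  .  .  .  .  .  .  .  .  .  .  .  p  .  .  .  .  .  .  .  .  .  .  p  .  .  .  .  .  .  .  .  .  .  .  .  .  .  .  .  .  .  .  .  .  .  .  .  .  .  .  .  .  .  .  .  .  .  .  .  .  p  .  .  .  .  .  .  .  .  .  .  .  .  .  .  .  .  .  .  .  .  .  .  .  .  .  .  .  .  .  .  .  .  .  .  .  .  .  .  .  .  .  .  .  .  .  .  .  .  .  .  .  .  .  .  .  .  .  .  .  .
```

The depth is clean, with about 3 mm of noise. The tabs stand across the block's long axis. Next I'll fit the poses.

```bash
cat > fit.py <<'E'
from h import *
def rect(xy):
    (c,s,a)=cv2.minAreaRect((np.asarray(xy)*1000).astype(np.float32));b=cv2.boxPoints((c,s,a))
    e1=b[1]-b[0];e2=b[2]-b[1];L=e1 if np.linalg.norm(e1)>np.linalg.norm(e2) else e2
    return np.array(c)/1000,sorted(s),np.degrees(np.arctan2(L[1],L[0]))
def frame(n="top"):
    im,d=get_image(n);r,c=np.mgrid[0:400,0:640]
    P=bydepth(n,np.c_[c.ravel(),r.ravel()],d.ravel()).reshape(400,640,3);P[d<=0]=np.nan
    return im,d,P
def big(m):
    m=cv2.morphologyEx(m.astype(np.uint8),cv2.MORPH_OPEN,np.ones((2,2)))
    n,l,s,_=cv2.connectedComponentsWithStats(m);k=1+np.argmax(s[1:,4]);return l==k
E
python3 - <<'E'
from fit import *
im,d,P=frame("top");X,Y,Z=P[...,0],P[...,1],P[...,2]
np.set_printoptions(precision=4,suppress=True)
def reg(x0,x1,y0,y1): return (X>x0)&(X<x1)&(Y>y0)&(Y<y1)
m=big(reg(.38,.55,-.03,.2)&(Z>.03)&(Z<.1));print("block",rect(P[m][:,:2]),m.sum())
m0=big(reg(.38,.55,-.03,.2)&(Z>.03)&(Z<.05));
for lo,hi in((.095,.14),(.03,.095)):
    m=big(reg(.38,.55,lo,hi)&(Z>.065)&(Z<.09));print("tab",rect(P[m][:,:2]),P[m].mean(0),m.sum())
m=big(reg(.38,.55,-.03,.05)&(Z<.025)&(Z>.006));print("well",P[m].mean(0),m.sum())
g=im.max(2)
m=reg(.52,.72,-.13,.09)&(g<75)&(Z<.02)
m=big(m);print("plate",rect(P[m][:,:2]),m.sum())
cv2.imwrite("pics/platemask.png",m[150:250,250:410].astype(np.uint8)*255)
for nm,b in(("tray",(.35,.55,-.45,-.2)),("mat",(.55,.7,-.45,-.15))):
    s=silhouettes(nm,"top")[0]['pixels'];print(nm,rect(P[s&reg(*b)][:,:2]),P[s].mean(0),s.sum())
# beaker
for nm in("beaker","wash_bottle","tip_box","spatula_spoon"):
    q=silhouettes(nm,"top")
    if q: s=q[0]['pixels'];print(nm,q[0]['conf'],np.round(q[0]['pixel']),np.nanmedian(P[s],0))
S=monitor.state();R=cv2.Rodrigues(S['tcp_rot'])[0];print(R)
E
```

```text
block (array([0.4513, 0.0644]), [44.3927001953125, 143.74481201171875], np.float32(-76.16163)) 840
tab (array([0.4424, 0.1118]), [8.666711807250977, 27.107067108154297], np.float32(-0.83936197)) [0.4427 0.1119 0.0689] 46
tab (array([0.4529, 0.0633]), [8.078721046447754, 23.146717071533203], np.float32(15.448186)) [nan nan nan] 33
well [0.4637 0.0168 0.0229] 25
plate (array([ 0.6031, -0.0503]), [69.42674255371094, 220.50140380859375], np.float32(-51.616425)) 2451
tray (array([ 0.4465, -0.3196]), [125.08704376220703, 162.75184631347656], np.float32(-81.40754)) [nan nan nan] 2628
mat (array([ 0.6249, -0.3083]), [93.25959777832031, 190.2567901611328], np.float32(85.974915)) [nan nan nan] 2261
beaker 0.77 [356. 144.] [ 0.7632 -0.0562  0.0232]
wash_bottle 0.91 [207. 237.] [0.5088 0.3388 0.1119]
tip_box 0.62 [203. 184.] [0.6516 0.3597 0.0614]
[[-0.9735  0.2287 -0.0001]
 [ 0.2287  0.9735 -0.0001]
 [ 0.0001 -0.0001 -1.    ]]
```

Run:
```python
from fit import *
np.set_printoptions(precision=4,suppress=True)
riv=np.array([(234,118),(526,95),(539,257),(247,278)])/4+[255,150]-0.4
W=onz("top",riv,.010);print(W[:,:2])
u=(W[1]-W[0])+(W[2]-W[3]);u=u[:2]/np.linalg.norm(u[:2]);v=np.array([-u[1],u[0]])
print("ang",np.degrees(np.arctan2(u[1],u[0])), np.degrees(np.arctan2(*(W[1]-W[2])[:2][::-1])),np.linalg.norm(W[1]-W[0]),np.linalg.norm(W[1]-W[2]))
c=W.mean(0)[:2];print("plate centre",c)
# accumulate 3 frames of depth -> clamp-local
ims=[frame("top") for _ in range(4)]
P=np.nanmedian([f[2] for f in ims],0)
L=np.stack([(P[...,:2]-c)@u,(P[...,:2]-c)@v,P[...,2]],-1)
np.save("L.npy",L)
def st(nm,m):
    q=L[m];print(nm,m.sum(),"x",q[:,0].min().round(4),q[:,0].max().round(4),"y",q[:,1].min().round(4),q[:,1].max().round(4),"z",np.median(q[:,2]).round(4))
x,y,z=L[...,0],L[...,1],L[...,2]
st("endstop",(x>.08)&(x<.13)&(y>-.03)&(y<.03)&(z>.016)&(z<.03))
st("farstop",(x>.04)&(x<.13)&(y<-.02)&(y>-.08)&(z>.032)&(z<.05))
st("fixedjaw",(x>-.06)&(x<.02)&(y<-.03)&(y>-.08)&(z>.04)&(z<.06))
st("pad",(x>-.06)&(x<.02)&(y<.045)&(y>.0)&(z>.03)&(z<.06))
st("head",(x>-.12)&(x<-.03)&(y<.0)&(y>-.04)&(z>.016)&(z<.06))
for lo in np.arange(-.24,-.08,.01):
    for nm,a,b in(("fix",-.07,-.015),("mov",-.008,.06)):
        m=(x>lo)&(x<lo+.01)&(y>a)&(y<b)&(z>.037)&(z<.06)
        if m.sum(): print(nm,round(lo+.005,3),m.sum(),"y",y[m].min().round(4),y[m].max().round(4),np.median(y[m]).round(4),np.median(z[m]).round(3))
```

```text
[[ 0.6714  0.0677]
 [ 0.6856 -0.1305]
 [ 0.5754 -0.1369]
 [ 0.563   0.0596]]
ang -86.15280369685928 3.3450652402561967 0.19869357479572247 0.11039111247373994
plate centre [ 0.6238 -0.035 ]
endstop 43 x 0.0912 0.1003 y -0.0299 0.0031 z 0.0243
farstop 48 x 0.0546 0.0864 y -0.0503 -0.0403 z 0.0381
fixedjaw 62 x -0.0592 -0.0194 y -0.0503 -0.0405 z 0.047
pad 108 x -0.0599 -0.0148 y 0.0137 0.045 z 0.0414
head 270 x -0.1185 -0.0627 y -0.0397 -0.0001 z 0.0438
mov -0.215 4 y 0.0209 0.0236 0.0222 0.047
mov -0.205 8 y 0.0206 0.0234 0.0221 0.044
mov -0.195 8 y 0.0201 0.0231 0.0214 0.041
mov -0.185 8 y 0.0191 0.0223 0.0207 0.041
fix -0.175 18 y -0.0369 -0.0235 -0.0304 0.042
mov -0.175 7 y 0.0152 0.0216 0.0189 0.041
fix -0.165 16 y -0.035 -0.0242 -0.0302 0.042
mov -0.165 15 y 0.0131 0.0229 0.0177 0.044
fix -0.155 14 y -0.0335 -0.0248 -0.0295 0.042
mov -0.155 14 y 0.0114 0.0199 0.0156 0.043
fix -0.145 15 y -0.0339 -0.0257 -0.0293 0.044
mov -0.145 13 y 0.0081 0.0163 0.0132 0.043
fix -0.135 15 y -0.0343 -0.0236 -0.0296 0.044
mov -0.135 13 y 0.0049 0.0128 0.0096 0.044
fix -0.125 13 y -0.0332 -0.0255 -0.0302 0.044
mov -0.125 12 y 0.0036 0.0093 0.0067 0.044
fix -0.115 15 y -0.0365 -0.0257 -0.0309 0.044
mov -0.115 13 y 0.0001 0.0088 0.0034 0.044
fix -0.105 18 y -0.0375 -0.0263 -0.0323 0.046
mov -0.105 13 y -0.0032 0.0053 0.0 0.044
fix -0.095 18 y -0.0382 -0.0273 -0.0329 0.047
mov -0.095 31 y -0.0065 0.0259 0.0075 0.039
fix -0.085 22 y -0.0383 -0.0251 -0.0324 0.047
mov -0.085 23 y -0.0075 0.0285 0.0072 0.04
```

```bash
cat > plan.py <<'E'
from h import *
import sys,json
def cur():
    S=monitor.state();R=cv2.Rodrigues(S['tcp_rot'])[0];return S['ee_pos'],R,S
def rows(target,yaw=None,hand=85,step=1.0,tilt=False):
    p,R,S=cur();D=np.array(target)-p
    y0=np.degrees(np.arctan2(R[1,1],R[0,1]));turn=0
    if yaw is not None:
        turn=-(((yaw-y0)+90)%180-90)
    n=max(int(np.ceil(np.abs(D).max()/.025/step)),int(np.ceil(abs(turn)/6/step)),1)
    tu=round(turn/6/n,2)
    # shift in turning axes
    out=[];q=p.copy()
    for i in range(n):
        a=np.radians(-tu*6*i) # world yaw rotation
        c,s=np.cos(a),np.sin(a);Ri=np.array([[c,-s,0],[s,c,0],[0,0,1]])@R
        want=p+D*(i+1)/n
        l=np.round(Ri.T@(want-q)/.025,2);q=q+Ri@l*.025
        l=[float(v)+0.0 for v in l]
        out.append(l+[tu,hand])
    print("n",n,"yaw",round(y0,2),"turn",round(turn,2),"from",np.round(p,4));print(json.dumps(out).replace(" ",""))
def st():
    p,R,S=cur();print("t",round(S['time_s'],2),"p",np.round(p,4),"yaw",round(np.degrees(np.arctan2(R[1,1],R[0,1])),2),"z",np.round(R[:,2],3),"F",np.round(S['contact_force'],1),"T",np.round(S['wrist_torque'],2),"gap",round(S['finger_gap'],4),"q",np.round(S['qpos'],2))
E
python3 -c "
from plan import *
rows([.4515,.0645,.15],13.84)"
```

```text
n 22 yaw 76.78 turn 62.94 from [0.1429 0.6084 0.2313]
[[-0.77,-0.83,0.15,0.48,85],[-0.82,-0.8,0.15,0.48,85],[-0.85,-0.75,0.14,0.48,85],[-0.89,-0.71,0.15,0.48,85],[-0.92,-0.66,0.15,0.48,85],[-0.96,-0.62,0.15,0.48,85],[-0.98,-0.57,0.14,0.48,85],[-1.01,-0.52,0.15,0.48,85],[-1.04,-0.46,0.15,0.48,85],[-1.06,-0.41,0.15,0.48,85],[-1.08,-0.36,0.15,0.48,85],[-1.1,-0.31,0.14,0.48,85],[-1.1,-0.25,0.15,0.48,85],[-1.13,-0.19,0.15,0.48,85],[-1.12,-0.14,0.15,0.48,85],[-1.14,-0.07,0.14,0.48,85],[-1.14,-0.03,0.15,0.48,85],[-1.13,0.04,0.15,0.48,85],[-1.14,0.09,0.15,0.48,85],[-1.12,0.15,0.15,0.48,85],[-1.12,0.2,0.14,0.48,85],[-1.11,0.26,0.15,0.48,85]]
```

```bash
sed -i 's/np.abs(D).max()/np.linalg.norm(D)/' plan.py; python3 -c "
from plan import *
rows([.4515,.0645,.16],13.84)"
```

```text
n 26 yaw 76.78 turn 62.94 from [0.1429 0.6084 0.2313]
[[-0.65,-0.71,0.11,0.4,85],[-0.69,-0.67,0.11,0.4,85],[-0.71,-0.65,0.11,0.4,85],[-0.73,-0.62,0.11,0.4,85],[-0.77,-0.59,0.11,0.4,85],[-0.78,-0.55,0.11,0.4,85],[-0.81,-0.53,0.11,0.4,85],[-0.83,-0.48,0.11,0.4,85],[-0.85,-0.45,0.11,0.4,85],[-0.87,-0.42,0.11,0.4,85],[-0.88,-0.38,0.11,0.4,85],[-0.9,-0.34,0.11,0.4,85],[-0.91,-0.3,0.11,0.4,85],[-0.93,-0.27,0.11,0.4,85],[-0.93,-0.23,0.1,0.4,85],[-0.95,-0.18,0.11,0.4,85],[-0.95,-0.15,0.11,0.4,85],[-0.95,-0.11,0.11,0.4,85],[-0.96,-0.07,0.11,0.4,85],[-0.97,-0.02,0.11,0.4,85],[-0.96,0.01,0.11,0.4,85],[-0.96,0.05,0.11,0.4,85],[-0.96,0.1,0.11,0.4,85],[-0.95,0.13,0.11,0.4,85],[-0.95,0.17,0.11,0.4,85],[-0.93,0.22,0.11,0.4,85]]
```

arm_command:
  moves:
    - [[-0.65, -0.7, 0, 0.4, 85], [-0.7, -0.65, 0, 0.4, 85], [-0.7, -0.65, 0, 0.4, 85], [-0.75, -0.6, 0, 0.4, 85], [-0.75, -0.6, 0, 0.4, 85], [-0.8, -0.55, 0, 0.4, 85], [-0.8, -0.55, 0, 0.4, 85], [-0.85, -0.5, 0, 0.4, 85], [-0.85, -0.45, 0, 0.4, 85], [-0.85, -0.4, 0, 0.4, 85], [-0.9, -0.4, 0, 0.4, 85], [-0.9, -0.35, 0, 0.4, 85]]

```text
time_s: 3.15
ee_pos: [0.2864, 0.3555, 0.2313]
tcp_rot: [-1.131, -2.931, -0.0]
contact_force: [0.3, 0.4, 0.0]
finger_gap: 0.085
```

```bash
python3 -c "
from plan import *
st();rows([.4515,.0645,.16],13.84)"
```

```text
t 3.15 p [0.2864 0.3555 0.2313] yaw 47.81 z [-0.  0. -1.] F [0.3 0.4 0. ] T [-0.01 -0.04 -0.06] gap 0.085 q [-1.17  0.01  0.21  1.81 -0.    1.31 -0.12]
n 14 yaw 47.81 turn 33.97 from [0.2864 0.3555 0.2313]
[[-0.91,-0.3,0.2,0.4,85],[-0.92,-0.26,0.21,0.4,85],[-0.93,-0.22,0.2,0.4,85],[-0.94,-0.19,0.2,0.4,85],[-0.94,-0.14,0.21,0.4,85],[-0.95,-0.1,0.2,0.4,85],[-0.96,-0.07,0.21,0.4,85],[-0.95,-0.02,0.2,0.4,85],[-0.96,0.01,0.2,0.4,85],[-0.95,0.06,0.21,0.4,85],[-0.95,0.1,0.2,0.4,85],[-0.95,0.13,0.2,0.4,85],[-0.94,0.18,0.21,0.4,85],[-0.93,0.21,0.2,0.4,85]]
```

arm_command:
  moves:
    - [[-0.9, -0.3, 0.2, 0.4, 85], [-0.92, -0.26, 0.2, 0.4, 85], [-0.93, -0.22, 0.2, 0.4, 85], [-0.94, -0.18, 0.2, 0.4, 85], [-0.94, -0.14, 0.2, 0.4, 85], [-0.95, -0.1, 0.2, 0.4, 85], [-0.95, -0.06, 0.2, 0.4, 85], [-0.95, -0.02, 0.2, 0.4, 85], [-0.95, 0, 0.2, 0.4, 85], [-0.95, 0.05, 0.2, 0.4, 85], [-0.95, 0.1, 0.2, 0.4, 85], [-0.95, 0.14, 0.2, 0.4, 85]]

```text
time_s: 4.65
ee_pos: [0.4284, 0.1073, 0.171]
tcp_rot: [1.824, 2.558, 0.0]
contact_force: [-0.3, -0.1, 0.4]
finger_gap: 0.0849
```

arm_command:
  moves:
    - [[-0.94, 0.18, 0.2, 0.4, 85], [-0.93, 0.2, 0.2, 0.4, 85], [0, 0, 0, 0, 85], [0, 0, 0, 0, 85]]

```text
time_s: 5.15
ee_pos: [0.4511, 0.0672, 0.1611]
tcp_rot: [-1.926, -2.482, 0.001]
contact_force: [-0.2, 0.3, 0.3]
finger_gap: 0.085
```

Run:
```python
from plan import *
st();rows([.4513,.0644,.10],13.84)
from fit import *
for n in("side","top"):
    im,d=get_image(n);cv2.imwrite(f"pics/{n}1.png",im)
```

```text
t 5.15 p [0.4511 0.0672 0.1611] yaw 14.38 z [-0. -0. -1.] F [-0.2  0.3  0.3] T [-0.03  0.01  0.05] gap 0.085 q [-0.78  0.06  0.6   1.93 -0.04  1.16  0.08]
n 3 yaw 14.38 turn 0.54 from [0.4511 0.0672 0.1611]
[[-0.04,-0.01,0.82,0.03,85],[-0.04,0.0,0.81,0.03,85],[-0.03,-0.01,0.82,0.03,85]]
```

View pics/side1.png

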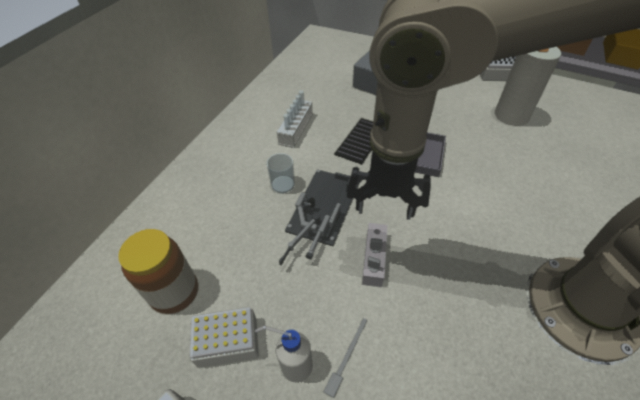

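The side view shows the gripper over the block at about (388,190), with its jaws across the block's width. I'll descend.

arm_command:
  moves:
    - [[-0.04, 0, 0.9, 0.03, 85], [-0.04, 0, 0.9, 0.03, 85], [-0.03, 0, 0.9, 0.03, 85], [0, 0, 0.9, 0, 85], [0, 0, 0.9, 0, 85], [0, 0, 0.9, 0, 85], [0, 0, 0.64, 0, 85], [0, 0, 0, 0, 85]]

```text
time_s: 6.25
ee_pos: [0.4509, 0.0646, 0.0095]
tcp_rot: [-1.936, -2.473, 0.003]
contact_force: [-0.2, -0.0, -0.2]
finger_gap: 0.0851
```

Run:
```python
from plan import *
st()
```

```text
t 6.25 p [0.4509 0.0646 0.0095] yaw 13.88 z [-0.002 -0.001 -1.   ] F [-0.2 -0.  -0.2] T [ 0.   -0.04 -0.03] gap 0.0851 q [-0.71  0.31  0.56  2.09 -0.23  0.81  0.23]
```

arm_command:
  moves:
    - [[0, 0, 0, 0, 38], [0, 0, 0, 0, 38], [0, 0, 0, 0, 38], [0, 0, 0, 0, 38], [0, 0, 0, 0, 38], [0, 0, 0, 0, 38], [0, 0, 0, 0, 38], [0, 0, 0, 0, 38]]

```text
time_s: 7.25
ee_pos: [0.4535, 0.0649, 0.0117]
tcp_rot: [1.936, 2.472, 0.005]
contact_force: [1.1, 1.0, 6.2]
finger_gap: 0.0434
```

arm_command:
  moves:
    - [[0, 0, -0.4, 0, 38], [0, 0, -0.8, 0, 38], [0, 0, -0.8, 0, 38], [0, 0, -0.8, 0, 38], [0, 0, -0.8, 0, 38], [0, 0, 0, 0, 38], [0, 0, 0, 0, 38]]

```text
time_s: 8.12
ee_pos: [0.4507, 0.0643, 0.0994]
tcp_rot: [-1.937, -2.472, 0.002]
contact_force: [-0.9, -0.1, -7.3]
finger_gap: 0.043
```

Run:
```python
from plan import *
st()
for n in("side","top"):
    im,d=get_image(n);cv2.imwrite(f"pics/{n}2.png",im)
np.save("d2.npy",d)
```

```text
t 8.12 p [0.4507 0.0643 0.0994] yaw 13.84 z [-0.002 -0.    -1.   ] F [-0.9 -0.1 -7.3] T [-0.1  -0.01  0.  ] gap 0.043 q [-0.77  0.15  0.61  2.01 -0.1   1.01  0.13]
```

View pics/side2.png

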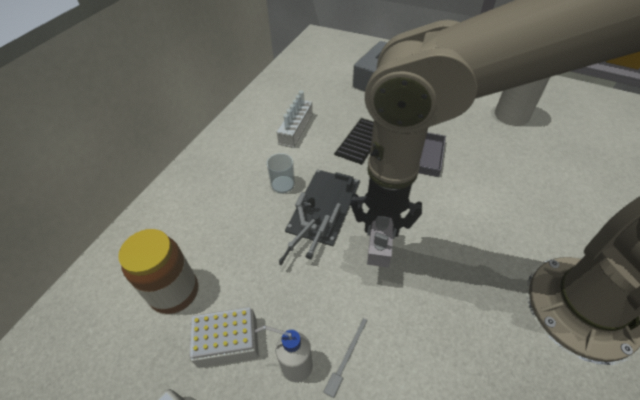

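View pics/top2.png

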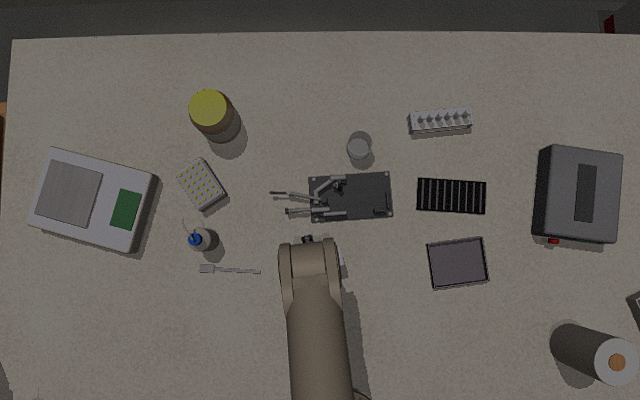

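The block is in the grip (43 mm, about 7 N of load) and hanging level. Next I'll move it over the nest.

Run:
```python
from plan import *
rows([.6116,-.0508,.105],3.7,hand=38)
```

```text
n 8 yaw 13.84 turn 10.14 from [0.4508 0.0642 0.0992]
[[-0.75,0.64,-0.03,0.21,38],[-0.74,0.66,-0.03,0.21,38],[-0.72,0.68,-0.03,0.21,38],[-0.71,0.69,-0.03,0.21,38],[-0.69,0.71,-0.03,0.21,38],[-0.67,0.72,-0.03,0.21,38],[-0.66,0.73,-0.03,0.21,38],[-0.65,0.76,-0.03,0.21,38]]
```

arm_command:
  moves:
    - [[-0.75, 0.64, -0.03, 0.21, 38], [-0.74, 0.66, -0.03, 0.21, 38], [-0.72, 0.68, -0.03, 0.21, 38], [-0.71, 0.69, -0.03, 0.21, 38], [-0.69, 0.71, -0.03, 0.21, 38], [-0.67, 0.72, -0.03, 0.21, 38], [-0.66, 0.73, -0.03, 0.21, 38], [-0.65, 0.76, -0.03, 0.21, 38], [0, 0, 0, 0, 38], [0, 0, 0, 0, 38]]

```text
time_s: 9.48
ee_pos: [0.6117, -0.0503, 0.1049]
tcp_rot: [-2.146, -2.292, 0.003]
contact_force: [-0.6, 0.8, -7.9]
finger_gap: 0.0433
```

Run:
```python
from plan import *
st();rows([.6116,-.0508,.05],3.7,hand=38)
for n in("side","top"):
    im,d=get_image(n);cv2.imwrite(f"pics/{n}3.png",im[100:300,220:460].repeat(3,0).repeat(3,1));np.save(f"d3{n}.npy",d)
```

```text
t 9.47 p [ 0.6117 -0.0503  0.1049] yaw 3.77 z [-0.003  0.    -1.   ] F [-0.6  0.8 -7.9] T [-0.01  0.04  0.05] gap 0.0433 q [-0.45  0.52  0.66  1.59 -0.33  1.15  0.35]
n 3 yaw 3.77 turn 0.07 from [ 0.6117 -0.0503  0.1049]
[[-0.01,0.0,0.73,0.0,38],[0.0,0.0,0.74,0.0,38],[-0.01,0.0,0.73,0.0,38]]
```

View pics/side3.png

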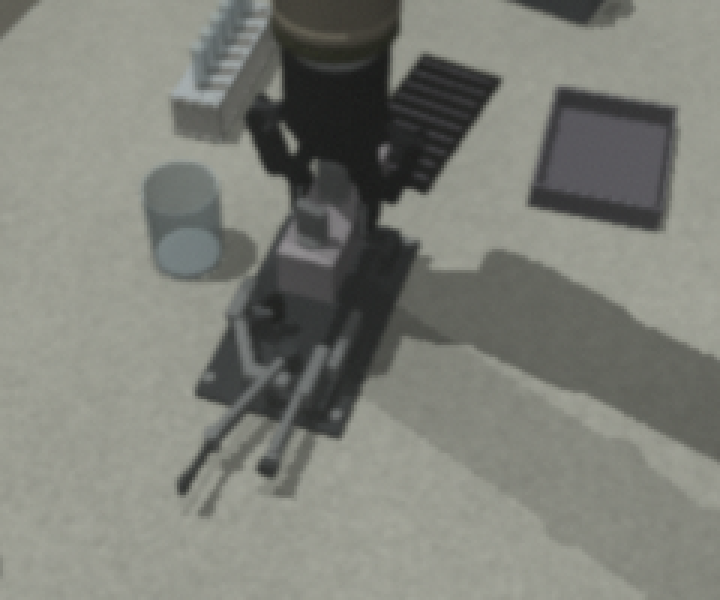

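View pics/top3.png

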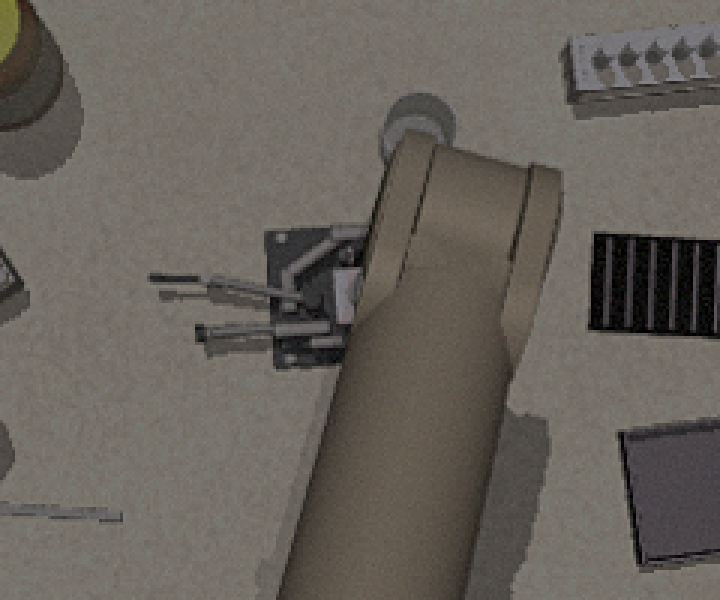

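```bash
cat > nest.py <<'E'
from fit import *
A=np.radians(-86.2);U=np.array([np.cos(A),np.sin(A)]);V=np.array([-U[1],U[0]]);N=np.array([.6076,-.0511])
def nest(P): return np.stack([(P[...,:2]-N)@U,(P[...,:2]-N)@V,P[...,2]],-1)
E
python3 - <<'E'
from nest import *
np.set_printoptions(precision=4,suppress=True)
for n in("top","side"):
    d=np.load(f"d3{n}.npy");u,P=cloud(n,d);L=nest(P)
    m=(abs(L[:,0])<.1)&(abs(L[:,1])<.035)&(L[:,2]>.075)&(L[:,2]<.145)
    Q=L[m];t=Q[(Q[:,2]>.12)&(Q[:,0]<-.03)]
    print(n,len(Q),"top face",len(t),t.min(0),t.max(0),np.median(t[:,2]))
    e=Q[(Q[:,0]<-.05)];print(" end",e.min(0),e.max(0))
    for x in np.arange(-.075,-.02,.008):
        s=t[(t[:,0]>x)&(t[:,0]<x+.008)]
        if len(s)>3: print("  ",round(x,3),len(s),"y",s[:,1].min().round(4),s[:,1].max().round(4))
E
```

```text
top 135 top face 128 [-0.072  -0.0205  0.1213] [-0.0492  0.0239  0.1417] 0.13515525209120258
 end [-0.072  -0.0206  0.0953] [-0.0516  0.0239  0.1417]
   -0.075 39 y -0.0201 0.0239
   -0.067 64 y -0.0205 0.0235
   -0.059 24 y -0.0092 0.023
side 831 top face 305 [-0.0735 -0.0198  0.1202] [-0.0309  0.0251  0.1442] 0.13348814808860715
 end [-0.0735 -0.0198  0.0913] [-0.0502  0.0251  0.1442]
   -0.075 104 y -0.0198 0.0251
   -0.067 62 y -0.0191 0.0241
   -0.059 73 y -0.0192 0.0246
   -0.051 25 y -0.0197 0.0246
   -0.043 26 y -0.0193 0.025
   -0.035 15 y -0.0189 0.0244
```

In the nest frame the block lies at y ≈ +2 mm and x ≈ −2.5 mm. I'll nudge it +2 mm in both, then lower it.

arm_command:
  moves:
    - [[-0.1, 0.09, 0.4, 0, 38], [0, 0, 0.6, 0, 38], [0, 0, 0.6, 0, 38], [0, 0, 0.6, 0, 38], [0, 0, 0.5, 0, 38], [0, 0, 0.3, 0, 38], [0, 0, 0.2, 0, 38], [0, 0, 0.1, 0, 38], [0, 0, 0, 0, 38]]

```text
time_s: 10.7
ee_pos: [0.6152, -0.0531, 0.024]
tcp_rot: [2.147, 2.293, 0.0]
contact_force: [-0.3, 0.0, -7.7]
finger_gap: 0.0432
```

Run:
```python
from nest import *
from plan import st
st()
np.set_printoptions(precision=4,suppress=True)
for n in("top","side"):
    im,d=get_image(n);u,P=cloud(n,d);L=nest(P)
    m=(abs(L[:,0])<.1)&(abs(L[:,1])<.035)&(L[:,2]>.048)&(L[:,2]<.068)&(L[:,0]<-.02)&(L[:,0]>-.08)
    t=L[m]
    if len(t):print(n,"top face",len(t),t.min(0),t.max(0),np.median(t[:,2]))
    cv2.imwrite(f"pics/{n}4.png",im[100:300,220:460].repeat(3,0).repeat(3,1))
```

```text
t 10.7 p [ 0.6152 -0.0531  0.024 ] yaw 3.76 z [ 0. -0. -1.] F [-0.3  0.  -7.7] T [-0.05 -0.    0.03] gap 0.0432 q [-0.41  0.61  0.61  1.65 -0.4   1.01  0.4 ]
top top face 102 [-0.0791 -0.0321  0.0481] [-0.048   0.0349  0.0638] 0.05370480406712991
side top face 246 [-0.0742 -0.0291  0.048 ] [-0.0205  0.0326  0.0679] 0.05336612732910246
```

View pics/side4.png

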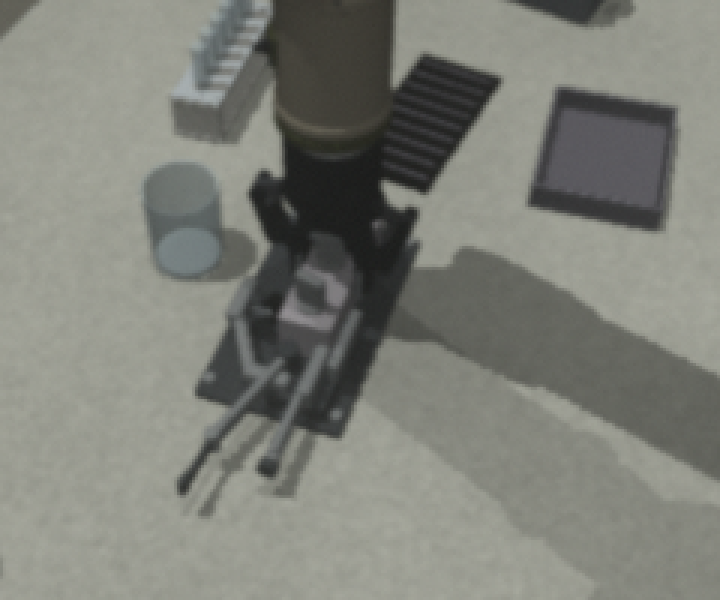

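The block sits between the jaws touching nothing. I'll set it down, release and rise.

arm_command:
  moves:
    - [[0, 0, 0.08, 0, 38], [0, 0, 0.08, 0, 38], [0, 0, 0, 0, 38], [0, 0, 0, 0, 64], [0, 0, 0, 0, 64], [0, 0, 0, 0, 64], [0, 0, 0, 0, 64], [0, 0, 0, 0, 64]]

```text
time_s: 11.8
ee_pos: [0.6151, -0.053, 0.0198]
tcp_rot: [2.147, 2.293, 0.0]
contact_force: [-0.3, -0.1, 0.2]
finger_gap: 0.0635
```

arm_command:
  moves:
    - [[0, 0, -0.5, 0, 64], [0, 0, -0.9, 0, 64], [0, 0, -0.9, 0, 64], [0, 0, -0.9, 0, 64], [0, 0, -0.9, 0, 64], [0, 0, -0.9, 0, 64], [0.5, -0.5, 0, 0, 85], [0.9, -0.4, 0, 0, 85], [0.9, 0, 0, 0, 85], [0.9, 0, 0, 0, 85], [0, 0, 0, 0, 85]]

```text
time_s: 13.18
ee_pos: [0.5875, 0.0277, 0.1455]
tcp_rot: [-2.143, -2.297, -0.002]
contact_force: [-0.8, -0.5, -0.5]
finger_gap: 0.0848
```

Run:
```python
from nest import *
from plan import st
st()
np.set_printoptions(precision=4,suppress=True)
for n in("top","side"):
    im,d=get_image(n);u,P=cloud(n,d);L=nest(P)
    m=(abs(L[:,0])<.1)&(abs(L[:,1])<.045)&(L[:,2]>.046)&(L[:,2]<.057)
    t=L[m]
    if len(t):print(n,"top face",len(t),np.percentile(t,[1,99],axis=0),np.median(t[:,2]))
    cv2.imwrite(f"pics/{n}5.png",im[100:300,220:460].repeat(3,0).repeat(3,1))
```

```text
t 13.18 p [0.5875 0.0277 0.1455] yaw 3.96 z [ 0.     0.001 -1.   ] F [-0.8 -0.5 -0.5] T [0.01 0.04 0.01] gap 0.0848 q [-0.61  0.41  0.67  1.62 -0.27  1.2   0.18]
top top face 356 [[ 0.0075 -0.0161  0.0462]
 [ 0.0711  0.0274  0.0549]] 0.04994586923106609
side top face 639 [[-0.0967 -0.0304  0.0461]
 [ 0.0671  0.0364  0.0549]] 0.04877653008703405
```

View pics/side5.png

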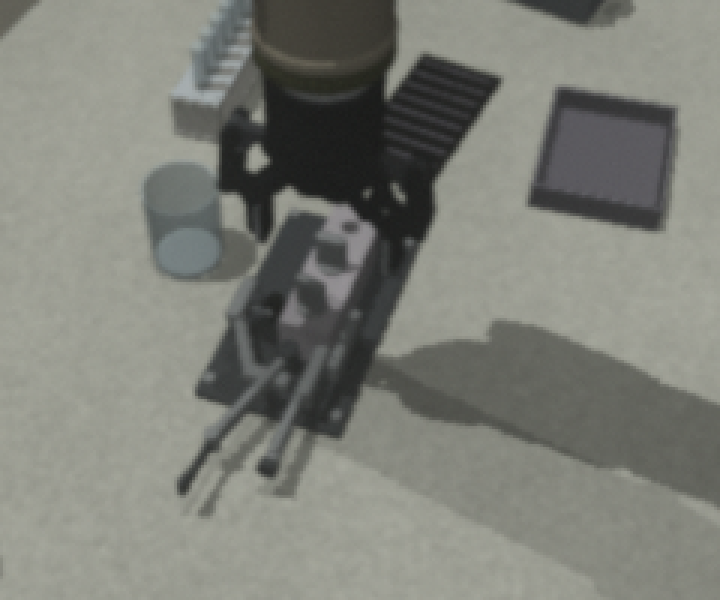

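View pics/top5.png

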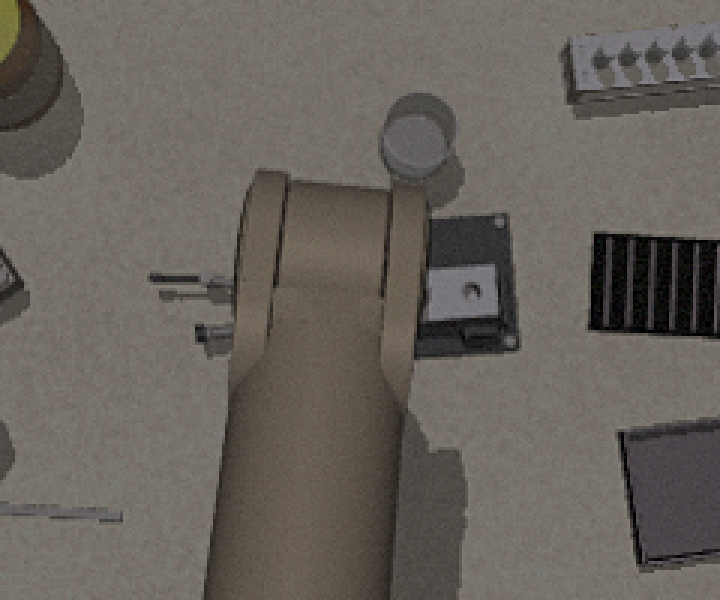

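The block stands flat in the nest at y ≈ +5.6 mm and x ≈ +1.5 mm. Next I'll go to the handles.

Run:
```python
from plan import *
rows([.5956,.1104,.1455],3.8,hand=85)
```

```text
n 4 yaw 3.75 turn -0.05 from [0.5875 0.0246 0.1454]
[[0.85,0.14,0.0,-0.0,85],[0.85,0.13,0.0,-0.0,85],[0.85,0.14,0.0,-0.0,85],[0.85,0.14,0.0,-0.0,85]]
```

arm_command:
  moves:
    - [[0.85, 0.14, 0, 0, 85], [0.85, 0.14, 0, 0, 85], [0.85, 0.14, 0, 0, 85], [0.85, 0.14, 0, 0, 85], [0, 0, 0.7, 0, 85], [0, 0, 0.7, 0, 85], [0, 0, 0.7, 0, 85], [0, 0, 0.7, 0, 85], [0, 0, 0, 0, 85]]

```text
time_s: 14.4
ee_pos: [0.5946, 0.1103, 0.0727]
tcp_rot: [-2.147, -2.291, 0.005]
contact_force: [0.0, 0.4, -0.2]
finger_gap: 0.085
```

Run:
```python
from plan import *
st();rows([.5956,.1104,.016],3.8,hand=85)
im,d=get_image("side");cv2.imwrite(f"pics/side6.png",im[130:330,220:460].repeat(3,0).repeat(3,1))
```

```text
t 14.4 p [0.5946 0.1103 0.0727] yaw 3.71 z [-0.003 -0.001 -1.   ] F [ 0.   0.4 -0.2] T [ 0.05 -0.04  0.04] gap 0.085 q [-0.69  0.52  0.61  1.64 -0.33  1.08  0.08]
n 3 yaw 3.71 turn -0.09 from [0.5946 0.1103 0.0727]
[[0.0,0.02,0.76,-0.0,85],[0.0,0.01,0.75,-0.0,85],[0.0,0.02,0.76,-0.0,85]]
```

View pics/side6.png

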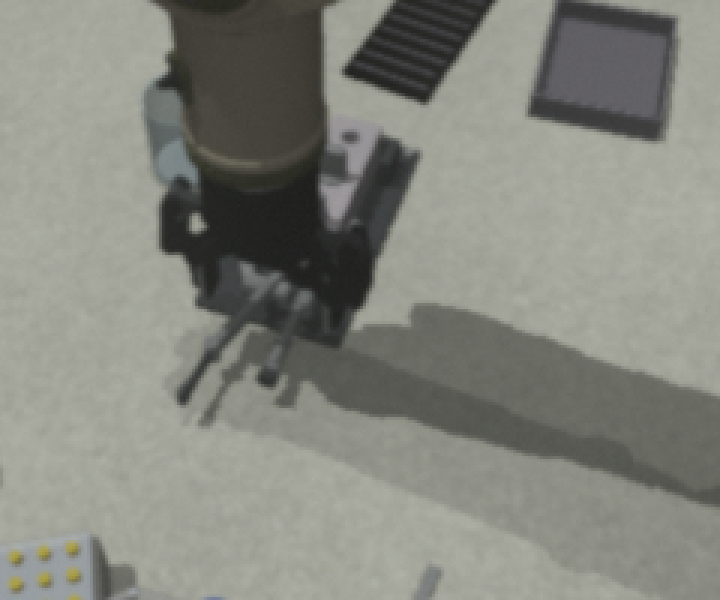

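The fingers straddle both handles. I'll descend and squeeze.

arm_command:
  moves:
    - [[0, 0.02, 0.75, 0, 85], [0, 0.01, 0.75, 0, 85], [0, 0.02, 0.77, 0, 85], [0, 0, 0, 0, 85], [0, 0, 0, 0, 60], [0, 0, 0, 0, 60], [0, 0, 0, 0, 60], [0, 0, 0, 0, 60]]

```text
time_s: 15.45
ee_pos: [0.598, 0.1111, 0.0189]
tcp_rot: [2.147, 2.292, 0.003]
contact_force: [3.8, -0.7, 3.1]
finger_gap: 0.0601
```

arm_command:
  moves:
    - [[0, 0, 0, 0, 48], [0, 0, 0, 0, 44], [0, 0, 0, 0, 40], [0, 0, 0, 0, 36], [0, 0, 0, 0, 32], [0, 0, 0, 0, 28], [0, 0, 0, 0, 26], [0, 0, 0, 0, 26], [0, 0, 0, 0, 26], [0, 0, 0, 0, 26], [0, 0, 0, 0, 26], [0, 0, 0, 0, 26]]

```text
time_s: 16.95
ee_pos: [0.5977, 0.1113, 0.0193]
tcp_rot: [2.147, 2.293, 0.002]
contact_force: [0.4, 0.4, 10.4]
finger_gap: 0.0284
```

Run:
```python
from plan import *
st()
```

```text
t 16.95 p [0.5977 0.1113 0.0193] yaw 3.76 z [ 0.002  0.001 -1.   ] F [ 0.4  0.4 10.4] T [-0.01 -0.18  0.03] gap 0.0284 q [-0.66  0.59  0.57  1.68 -0.37  0.98  0.11]
```

The fingers stopped at 28.4 mm, which matches the handle's stop. I'll open, rise and look.

arm_command:
  moves:
    - [[0, 0, 0, 0, 40], [0, 0, 0, 0, 60], [0, 0, 0, 0, 75], [0, 0, 0, 0, 75], [0, 0, -0.6, 0, 75], [0, 0, -0.9, 0, 75], [0, 0, -0.9, 0, 75], [0, 0, -0.9, 0, 75], [0, 0, -0.9, 0, 75], [0, 0, -0.9, 0, 75], [0, 0, -0.9, 0, 75]]

```text
time_s: 18.32
ee_pos: [0.5971, 0.1109, 0.17]
tcp_rot: [2.147, 2.292, 0.001]
contact_force: [0.4, 0.8, 0.1]
finger_gap: 0.0753
```

arm_command:
  moves:
    - [[0.4, -1, 0, 0, 60], [0.4, -1, 0, 0, 60], [0.4, -1, 0, 0, 60], [0.4, -1, 0, 0, 60], [0.4, -1, 0, 0, 60], [0.4, -1, 0, 0, 60], [0, 0, 0, 0, 60]]

```text
time_s: 19.2
ee_pos: [0.4423, 0.162, 0.169]
tcp_rot: [-2.144, -2.294, -0.002]
contact_force: [-0.3, 0.1, 0.4]
finger_gap: 0.06
```

Run:
```python
from nest import *
from plan import st
st()
np.set_printoptions(precision=4,suppress=True)
fr=[frame("top") for _ in range(3)]
im=fr[0][0];P=np.nanmedian([f[2] for f in fr],0);L=nest(P);x,y,z=L[...,0],L[...,1],L[...,2]
cv2.imwrite("pics/top7.png",cv2.convertScaleAbs(cv2.resize(im[140:260,250:410],None,fx=5,fy=5,interpolation=cv2.INTER_CUBIC),alpha=1.6))
m=big((abs(x)<.09)&(y>-.035)&(y<.035)&(z>.046)&(z<.1));
t=big((abs(x)<.09)&(y>-.045)&(y<.045)&(z>.0475)&(z<.0535)&(im.min(2)>95));q=L[t];print("block top",t.sum(),np.percentile(q,[0,50,100],axis=0))
for a,b in((-.07,-.025),(-.025,.025)):
    k=big((x>a)&(x<b)&(abs(y)<.03)&(z>.07)&(z<.1));W=P[k];print("tab",k.sum(),rect(W[:,:2]),np.nanmean(L[k],0))
for lo in np.arange(-.24,-.13,.01):
    for nm,a,b in(("fix",-.03,-.003),("mov",-.003,.06)):
        k=(x>lo)&(x<lo+.01)&(y>a)&(y<b)&(z>.034)&(z<.06)
        if k.sum(): print(nm,round(lo+.005,3),k.sum(),"y",y[k].min().round(4),y[k].max().round(4),np.median(z[k]).round(3))
```

```text
t 19.2 p [0.4423 0.162  0.169 ] yaw 3.87 z [-0.     0.002 -1.   ] F [-0.3  0.1  0.4] T [ 0.04 -0.04 -0.02] gap 0.06 q [-1.    0.09  0.63  1.89 -0.06  1.17 -0.29]
block top 267 [[ 0.0086 -0.0171  0.0052]
 [ 0.0382  0.0048  0.0494]
 [ 0.0776  0.025   0.0541]]
tab 39 (array([ 0.6054, -0.0059]), [10.422263145446777, 25.974979400634766], np.float32(-8.523238)) [-0.0457 -0.0006  0.0753]
tab 44 (array([ 0.6124, -0.0543]), [12.983993530273438, 26.575468063354492], np.float32(-1.2706333)) [0.0033 0.0026 0.0753]
mov -0.235 2 y -0.0013 0.0012 0.047
mov -0.225 11 y -0.0017 0.0038 0.046
mov -0.215 9 y 0.0008 0.0059 0.041
mov -0.205 8 y 0.0025 0.0078 0.042
fix -0.195 11 y -0.0196 -0.0067 0.042
mov -0.195 6 y 0.0068 0.0101 0.04
fix -0.185 19 y -0.0197 -0.0066 0.04
mov -0.185 17 y 0.0041 0.0142 0.045
fix -0.175 15 y -0.0179 -0.0073 0.041
mov -0.175 15 y 0.006 0.0137 0.043
fix -0.165 15 y -0.0167 -0.0081 0.043
mov -0.165 12 y 0.0066 0.0127 0.044
fix -0.155 19 y -0.017 -0.0062 0.041
mov -0.155 10 y 0.0064 0.0116 0.043
fix -0.145 12 y -0.0157 -0.0101 0.044
mov -0.145 14 y 0.006 0.014 0.042
fix -0.135 15 y -0.0162 -0.0085 0.044
mov -0.135 12 y 0.0073 0.0131 0.045
```

View pics/top7.png

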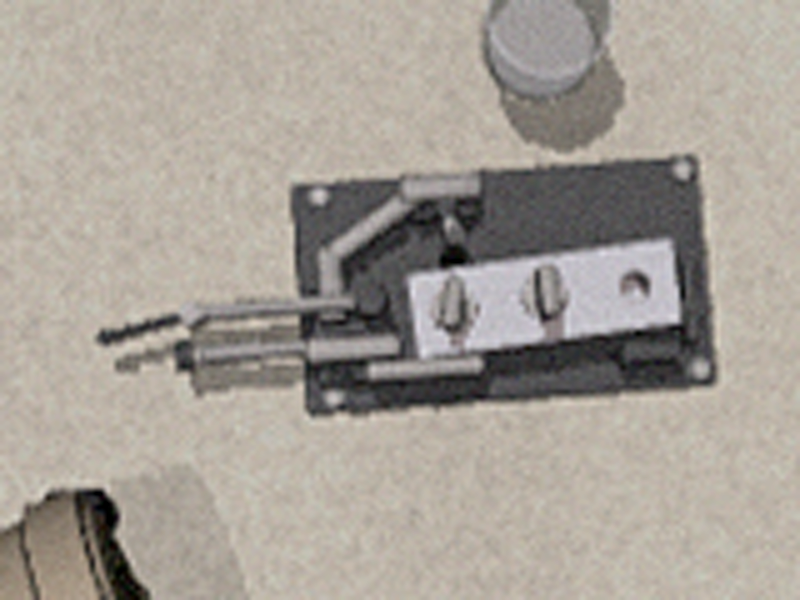

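```bash
cat > blk.py <<'E'
from nest import *
def block(im=None,z=.05):
    if im is None: im,_=get_image("top")
    g=cv2.GaussianBlur(cv2.resize(im[140:260,250:410],None,fx=4,fy=4,interpolation=cv2.INTER_CUBIC),(0,0),2).min(2)
    return g
def bfit(cor,z=.05):
    W=onz("top",np.array(cor)/5+[250,140]-.4,z)[:,:2];L=nest(np.c_[W,W[:,0]*0])[:,:2]
    a=[np.degrees(np.arctan2(*(L[j]-L[i])[::-1])) for i,j in((0,1),(3,2))]
    print("corners",np.round(L*1000,1).tolist(),"centre",np.round(L.mean(0)*1000,1),"ang",np.round(a,2),"len",np.linalg.norm(L[1]-L[0]),np.linalg.norm(L[1]-L[2]));return L
E
python3 - <<'E'
from blk import *
bfit([(408,275),(672,240),(683,322),(420,357)])
bfit([(295,187),(695,155),(715,382),(308,414)],.008)
E
python3 - <<'E'
import cv2
from plant import get_image
im,_=get_image("top");cv2.imwrite("pics/top8.png",cv2.convertScaleAbs(cv2.resize(im[175:225,325:395],None,fx=11,fy=11,interpolation=cv2.INTER_CUBIC),alpha=1.6))
im,_=get_image("side");cv2.imwrite("pics/side8.png",cv2.convertScaleAbs(cv2.resize(im[160:270,270:390],None,fx=5,fy=5,interpolation=cv2.INTER_CUBIC),alpha=1.3))
E
```

```text
corners [[-69.5, 21.5], [70.0, 29.6], [72.0, -13.9], [-66.6, -21.8]] centre [1.5 3.9] ang [3.31 3.29] len 0.13980829673403317 0.04351685135068587
corners [[-126.1, 78.5], [92.1, 79.9], [92.0, -44.2], [-127.9, -44.9]] centre [-17.5  17.3] ang [0.36 0.19] len 0.218220736802515 0.12403315687418093
```

View pics/top8.png

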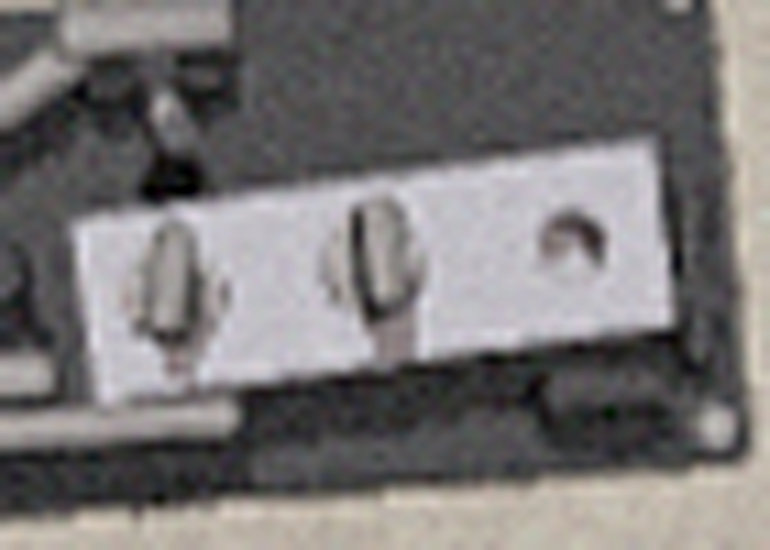

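View pics/side8.png

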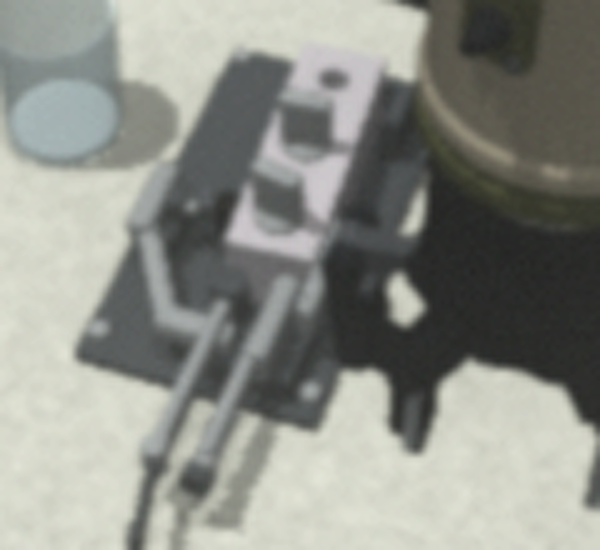

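The handles are locked, now parallel. The block sits about 3.3° askew, though: its near end is on the fixed jaw and its far end about 8 mm off the far stop, with centre y ≈ +3.9 mm against a limit of 5. I'll push the far end home with shut fingers before twisting anything.

Run:
```python
from plan import *
rows([.6784,-.0915,.169],3.8,hand=0)
```

```text
n 14 yaw 3.68 turn -0.12 from [0.4443 0.1606 0.1683]
[[-0.76,0.62,0.0,-0.0,0],[-0.76,0.62,0.0,-0.0,0],[-0.77,0.62,0.0,-0.0,0],[-0.76,0.63,-0.01,-0.0,0],[-0.76,0.62,0.0,-0.0,0],[-0.76,0.62,0.0,-0.0,0],[-0.76,0.62,0.0,-0.0,0],[-0.76,0.62,0.0,-0.0,0],[-0.77,0.62,0.0,-0.0,0],[-0.76,0.62,0.0,-0.0,0],[-0.76,0.62,0.0,-0.0,0],[-0.76,0.63,-0.01,-0.0,0],[-0.76,0.62,0.0,-0.0,0],[-0.77,0.62,0.0,-0.0,0]]
```

arm_command:
  moves:
    - [[-0.88, 0.72, 0, 0, 0], [-0.9, 0.73, 0, 0, 0], [-0.9, 0.73, 0, 0, 0], [-0.89, 0.73, 0, 0, 0], [-0.89, 0.73, 0, 0, 0], [-0.89, 0.73, 0, 0, 0], [-0.89, 0.72, 0, 0, 0], [-0.89, 0.72, 0, 0, 0], [-0.89, 0.72, 0, 0, 0], [-0.89, 0.72, 0, 0, 0], [-0.89, 0.72, 0, 0, 0], [-0.89, 0.72, 0, 0, 0]]

```text
time_s: 20.95
ee_pos: [0.6785, -0.0927, 0.1674]
tcp_rot: [-2.148, -2.293, 0.002]
contact_force: [0.3, 0.3, 0.4]
finger_gap: 0.0002
```

Run:
```python
from plan import *
st();rows([.6784,-.0915,.03],3.8,hand=0)
```

```text
t 20.95 p [ 0.6785 -0.0927  0.1674] yaw 3.74 z [-0.001 -0.001 -1.   ] F [0.3 0.3 0.4] T [ 0.04  0.01 -0.04] gap 0.0002 q [-0.34  0.63  0.7   1.3  -0.4   1.36  0.41]
n 6 yaw 3.74 turn -0.06 from [ 0.6785 -0.0927  0.1674]
[[0.01,0.0,0.92,-0.0,0],[0.01,0.0,0.91,-0.0,0],[0.01,0.0,0.92,-0.0,0],[0.0,0.0,0.91,-0.0,0],[0.01,0.0,0.92,-0.0,0],[0.01,0.0,0.92,-0.0,0]]
```

arm_command:
  moves:
    - [[0, 0, 0.9, 0, 0], [0, 0, 0.9, 0, 0], [0, 0, 0.9, 0, 0], [0, 0, 0.9, 0, 0], [0, 0, 0.9, 0, 0], [0, 0, 0.9, 0, 0], [0, 0, 0, 0, 0], [0, -0.25, 0, 0, 0], [0, -0.25, 0, 0, 0], [0, -0.2, 0, 0, 0], [0, 0, 0, 0, 0]]

```text
time_s: 22.32
ee_pos: [0.6601, -0.0924, 0.0336]
tcp_rot: [2.147, 2.293, 0.001]
contact_force: [-0.2, -0.0, 0.2]
finger_gap: 0.0001
```

arm_command:
  moves:
    - [[0, -0.1, 0, 0, 0], [0, -0.1, 0, 0, 0], [0, 0, 0, 0, 0]]

```text
time_s: 22.7
ee_pos: [0.6551, -0.0928, 0.033]
tcp_rot: [-2.147, -2.293, 0.0]
contact_force: [-0.3, 0.9, -0.2]
finger_gap: -0.0003
```

Run:
```python
from plan import *
st();from nest import nest
print(nest(cur()[0]))
im,_=get_image("side");cv2.imwrite("pics/side9.png",cv2.convertScaleAbs(cv2.resize(im[130:240,270:390],None,fx=5,fy=5,interpolation=cv2.INTER_CUBIC),alpha=1.3))
```

```text
t 22.7 p [ 0.6551 -0.0928  0.033 ] yaw 3.75 z [-0. -0. -1.] F [-0.3  0.9 -0.2] T [0.01 0.02 0.02] gap -0.0003 q [-0.34  0.7   0.65  1.51 -0.45  1.09  0.47]
[0.04472923 0.04465321 0.03299362]
```

View pics/side9.png

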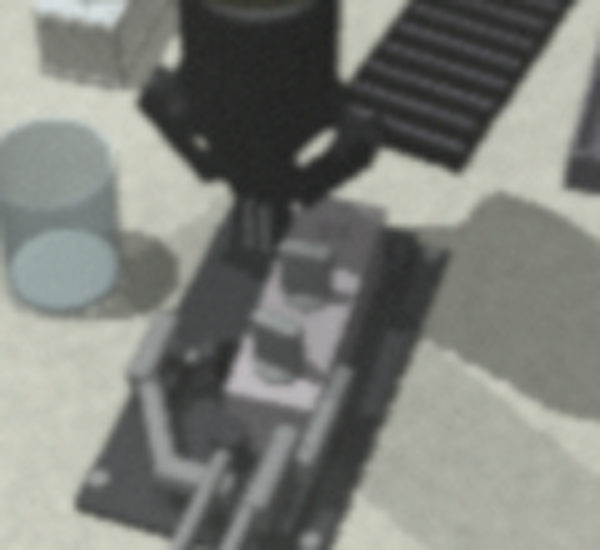

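arm_command:
  moves:
    - [[0, -0.1, 0, 0, 0], [0, -0.1, 0, 0, 0], [0, 0, 0, 0, 0], [0, -0.06, 0, 0, 0], [0, 0, 0, 0, 0]]

```text
time_s: 23.38
ee_pos: [0.6489, -0.0933, 0.0332]
tcp_rot: [2.147, 2.293, 0.0]
contact_force: [2.4, -1.1, -0.1]
finger_gap: -0.0002
```

Run:
```python
from plan import *
st();from nest import nest
print(nest(cur()[0]))
```

```text
t 23.38 p [ 0.6489 -0.0933  0.0332] yaw 3.75 z [ 0. -0. -1.] F [ 2.4 -1.1 -0.1] T [-0.36 -0.59  0.03] gap -0.0002 q [-0.35  0.69  0.65  1.53 -0.45  1.08  0.48]
[0.04487884 0.03844231 0.03321306]
```

Contact came at TCP y ≈ 39 mm with 2.4 N. I'll push on about 6 mm.

arm_command:
  moves:
    - [[0, -0.06, 0, 0, 0], [0, -0.06, 0, 0, 0], [0, 0, 0, 0, 0], [0, -0.06, 0, 0, 0], [0, 0, 0, 0, 0]]

```text
time_s: 24.0
ee_pos: [0.6468, -0.0935, 0.0335]
tcp_rot: [2.143, 2.29, 0.004]
contact_force: [13.5, -2.3, -5.5]
finger_gap: -0.0003
```

Run:
```python
from plan import *
st();from nest import nest
print(nest(cur()[0]))
```

```text
t 24.0 p [ 0.6468 -0.0935  0.0335] yaw 3.8 z [ 0.005 -0.001 -1.   ] F [13.5 -2.3 -5.5] T [-0.58 -2.9   0.06] gap -0.0003 q [-0.35  0.68  0.65  1.54 -0.45  1.07  0.48]
[0.04487143 0.03629137 0.03350991]
```

arm_command:
  moves:
    - [[0, -0.06, 0, 0, 0], [0, 0, 0, 0, 0], [0, 0, 0, 0, 0]]

```text
time_s: 24.38
ee_pos: [0.6467, -0.0934, 0.0338]
tcp_rot: [2.141, 2.289, 0.006]
contact_force: [18.5, -3.6, -10.1]
finger_gap: 0.0001
```

Run:
```python
from plan import *
st();from nest import nest
print(nest(cur()[0]))
im,_=get_image("side");cv2.imwrite("pics/side10.png",cv2.convertScaleAbs(cv2.resize(im[130:240,270:390],None,fx=5,fy=5,interpolation=cv2.INTER_CUBIC),alpha=1.3))
```

```text
t 24.38 p [ 0.6467 -0.0934  0.0338] yaw 3.83 z [ 0.008 -0.002 -1.   ] F [ 18.5  -3.6 -10.1] T [-0.7  -3.96  0.08] gap 0.0001 q [-0.35  0.68  0.65  1.54 -0.45  1.07  0.48]
[0.044831   0.03617744 0.03375692]
```

View pics/side10.png

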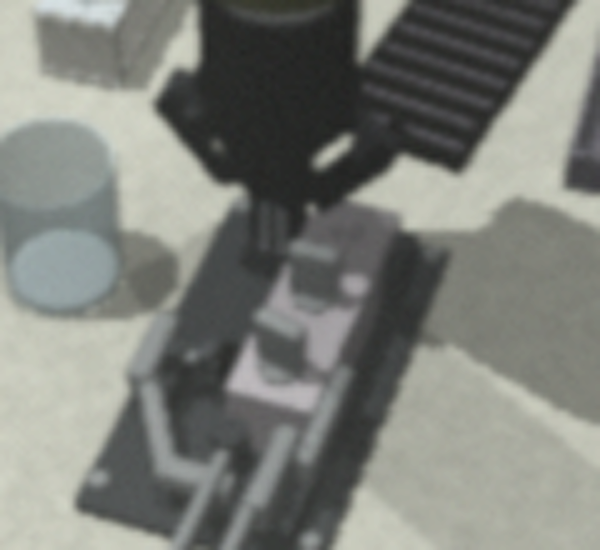

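The force now rises with no motion, and TCP y of 36.2 mm less a 14.5 mm finger half-width gives 21.7 mm, so the block is against the far stop. I'll retreat, rise and check from the top.

arm_command:
  moves:
    - [[0, 0.3, 0, 0, 0], [0, 0.6, 0, 0, 0], [0, 0.3, -0.5, 0, 0], [0, 0, -0.9, 0, 0], [0, 0, -0.9, 0, 0], [0, 0, -0.9, 0, 0], [0, 0, -0.9, 0, 0], [0, 0, -0.9, 0, 0], [-0.9, 0, 0, 0, 30], [-0.9, 0, 0, 0, 30], [-0.9, 0, 0, 0, 30], [-0.9, 0, 0, 0, 30]]

```text
time_s: 25.92
ee_pos: [0.6782, -0.1819, 0.1587]
tcp_rot: [-2.147, -2.292, 0.0]
contact_force: [0.4, -0.2, -0.5]
finger_gap: 0.03
```

arm_command:
  moves:
    - [[-0.9, -0.3, 0, 0, 30], [-0.9, -0.3, 0, 0, 30], [-0.9, -0.3, 0, 0, 30], [-0.5, -0.3, 0, 0, 30], [0, 0, 0, 0, 30]]

```text
time_s: 26.55
ee_pos: [0.6529, -0.2649, 0.1582]
tcp_rot: [2.15, 2.29, -0.001]
contact_force: [0.2, 1.1, 0.7]
finger_gap: 0.0303
```

Run:
```python
from nest import *
from plan import st
st()
np.set_printoptions(precision=4,suppress=True)
fr=[frame("top") for _ in range(3)]
im=fr[0][0];P=np.nanmedian([f[2] for f in fr],0);np.save("P11.npy",P);L=nest(P);x,y,z=L[...,0],L[...,1],L[...,2]
cv2.imwrite("pics/top11.png",cv2.convertScaleAbs(cv2.resize(im[140:260,250:410],None,fx=5,fy=5,interpolation=cv2.INTER_CUBIC),alpha=1.6))
for a,b in((-.07,-.025),(-.025,.025)):
    k=big((x>a)&(x<b)&(abs(y)<.03)&(z>.078)&(z<.1));W=P[k];print("tab",k.sum(),rect(W[:,:2]),np.nanmean(L[k],0))
```

```text
t 26.55 p [ 0.6529 -0.2649  0.1582] yaw 3.61 z [-0. -0. -1.] F [0.2 1.1 0.7] T [ 0.   -0.03  0.01] gap 0.0303 q [-0.07  0.68  0.7   1.24 -0.43  1.37  0.67]
tab 40 (array([ 0.605, -0.006]), [10.580198287963867, 27.292219161987305], np.float32(-11.883533)) [-0.046  -0.0012  0.0755]
tab 39 (array([ 0.6076, -0.0555]), [10.51093578338623, 25.117523193359375], np.float32(-0.75507104)) [ 0.0038 -0.0016  0.0747]
```

View pics/top11.png

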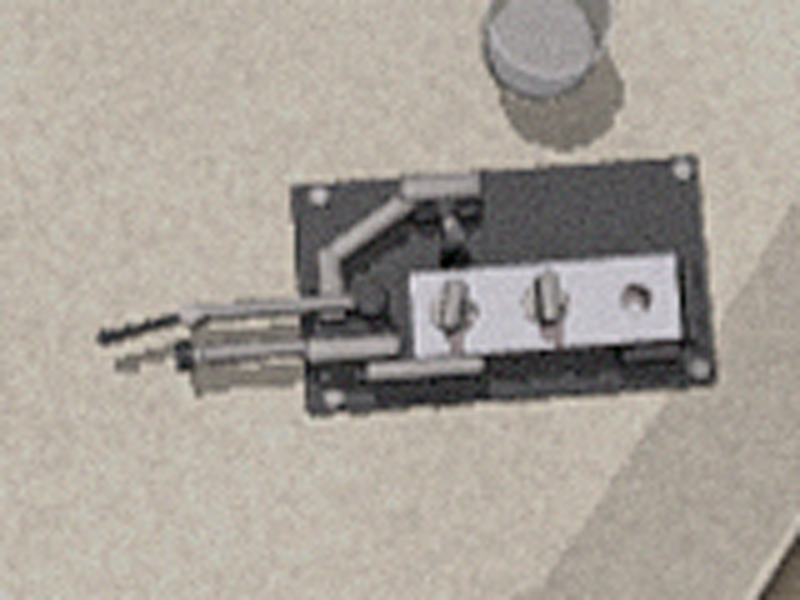

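The block is now flush with the stops and the pliers are still locked. Next I'll refine the tab poses.

```bash
cat > tabs.py <<'E'
from nest import *
def tabs(n="top",P=None,zlo=.078,zhi=.095,ranges=((-.07,-.025),(-.025,.025))):
    if P is None: P=np.nanmedian([frame(n)[2] for _ in range(3)],0)
    L=nest(P);x,y,z=L[...,0],L[...,1],L[...,2]
    for a,b in ranges:
        k=(x>a)&(x<b)&(abs(y)<.03)&(z>zlo)&(z<zhi);q=P[k]
        if len(q)<6: print("none",len(q));continue
        c,s,ang=rect(q[:,:2]);e=np.linalg.svd(q[:,:2]-q[:,:2].mean(0))[2][0]
        print(n,"tab",len(q),"rect",c.round(4),np.round(s,1),round(float(ang),1),"mean",q.mean(0).round(4),"pca",round(float(np.degrees(np.arctan(e[1]/e[0]))),1),"nest",nest(q.mean(0)).round(4))
E
python3 - <<'E'
from tabs import *
tabs(P=np.load("P11.npy"),zlo=.08)
tabs("side",zlo=.08)
from plan import st;st()
E
```

```text
top tab 38 rect [ 0.6054 -0.0026] [ 9.3 25.1] -14.6 mean [ 0.6049 -0.0024  0.0847] pca -13.4 nest [-0.0488  0.0005  0.0847]
top tab 39 rect [ 0.6078 -0.0517] [ 8.  23.2] -1.2 mean [ 0.6079 -0.0518  0.0841] pca 0.5 nest [0.0007 0.0003 0.0841]
side tab 42 rect [ 0.6053 -0.0026] [10.1 25.6] -10.8 mean [ 0.6053 -0.002   0.0835] pca -11.2 nest [-0.0492  0.0009  0.0835]
side tab 36 rect [ 0.6093 -0.0517] [10.2 23.7] -4.4 mean [ 0.6086 -0.051   0.0832] pca 2.1 nest [-0.0001  0.001   0.0832]
t 26.85 p [ 0.6546 -0.2618  0.1579] yaw 3.87 z [ 0.  0. -1.] F [ 0.6 -0.2  0.2] T [0.02 0.01 0.02] gap 0.03 q [-0.08  0.68  0.7   1.24 -0.43  1.37  0.67]
```

The tabs are well measured: the middle one at (0.608,−0.0514), about 0°, and the near one at (0.6052,−0.0023), about −12°. Every earlier contact put the robot's x about 2.2 mm above the camera's x, so I'll correct for that. The middle plug comes first.

Run:
```python
from plan import *
rows([.6102,-.051,.158],90.01,hand=30)
```

```text
n 15 yaw 3.87 turn -86.14 from [ 0.6546 -0.2618  0.1579]
[[0.57,-0.08,0.0,-0.96,30],[0.57,-0.02,0.0,-0.96,30],[0.58,0.03,0.0,-0.96,30],[0.56,0.09,0.0,-0.96,30],[0.56,0.15,0.0,-0.96,30],[0.53,0.21,0.0,-0.96,30],[0.52,0.25,0.0,-0.96,30],[0.48,0.31,0.0,-0.96,30],[0.46,0.36,0.0,-0.96,30],[0.41,0.39,0.0,-0.96,30],[0.37,0.44,0.0,-0.96,30],[0.33,0.47,0.0,-0.96,30],[0.28,0.51,0.0,-0.96,30],[0.22,0.53,0.0,-0.96,30],[0.18,0.54,0.0,-0.96,30]]
```

arm_command:
  moves:
    - [[0.57, -0.08, 0, -0.96, 30], [0.57, -0.02, 0, -0.96, 30], [0.58, 0.03, 0, -0.96, 30], [0.56, 0.09, 0, -0.96, 30], [0.56, 0.15, 0, -0.96, 30], [0.53, 0.2, 0, -0.96, 30], [0.52, 0.25, 0, -0.96, 30], [0.48, 0.3, 0, -0.96, 30], [0.46, 0.36, 0, -0.96, 30], [0.41, 0.4, 0, -0.96, 30], [0.37, 0.44, 0, -0.96, 30], [0.33, 0.47, 0, -0.96, 30]]

```text
time_s: 28.35
ee_pos: [0.6185, -0.0935, 0.1581]
tcp_rot: [0.461, 3.107, 0.0]
contact_force: [-0.7, 0.1, 0.2]
finger_gap: 0.0302
```

Run:
```python
from plan import *
rows([.6102,-.051,.158],90.01,hand=30)
```

```text
n 3 yaw 73.12 turn -16.89 from [ 0.6185 -0.0935  0.1581]
[[0.27,0.51,0.0,-0.94,30],[0.22,0.53,0.0,-0.94,30],[0.17,0.56,0.0,-0.94,30]]
```

arm_command:
  moves:
    - [[0.27, 0.51, 0, -0.94, 30], [0.22, 0.53, 0, -0.94, 30], [0.17, 0.56, 0, -0.94, 30], [0, 0, 0, 0, 30], [0, 0, 0, 0, 30]]

```text
time_s: 28.98
ee_pos: [0.6103, -0.0526, 0.1581]
tcp_rot: [0.009, 3.142, -0.001]
contact_force: [0.0, 0.5, 0.2]
finger_gap: 0.0303
```

Run:
```python
from plan import *
st();rows([.6102,-.051,.057],90.01,hand=30)
```

```text
t 28.98 p [ 0.6103 -0.0526  0.1581] yaw 89.66 z [ 0. -0. -1.] F [0.  0.5 0.2] T [ 0.01  0.01 -0.01] gap 0.0303 q [-0.26  0.41  0.39  1.53 -0.16  1.23  1.72]
n 5 yaw 89.66 turn -0.35 from [ 0.6103 -0.0526  0.1581]
[[0.0,0.01,0.81,-0.01,30],[0.0,0.02,0.81,-0.01,30],[0.0,0.01,0.81,-0.01,30],[0.0,0.01,0.81,-0.01,30],[0.0,0.02,0.8,-0.01,30]]
```

arm_command:
  moves:
    - [[0, 0.01, 0.8, 0, 30], [0, 0.02, 0.8, 0, 30], [0, 0.01, 0.8, 0, 30], [0, 0.01, 0.6, 0, 30], [0, 0, 0.4, 0, 30], [0, 0, 0, 0, 30]]

```text
time_s: 29.72
ee_pos: [0.6099, -0.051, 0.0725]
tcp_rot: [-0.006, -3.14, 0.0]
contact_force: [-0.5, 0.5, -0.3]
finger_gap: 0.0303
```

Run:
```python
from plan import *
st();rows([.6102,-.051,.057],90.01,hand=30)
im,_=get_image("side");cv2.imwrite("pics/side12.png",cv2.convertScaleAbs(cv2.resize(im[130:250,270:390],None,fx=5,fy=5,interpolation=cv2.INTER_CUBIC),alpha=1.3))
```

```text
t 29.73 p [ 0.6099 -0.051   0.0725] yaw 89.76 z [-0.001 -0.    -1.   ] F [-0.5  0.5 -0.3] T [-0.04 -0.01  0.04] gap 0.0303 q [-0.25  0.5   0.37  1.62 -0.2   1.07  1.75]
n 1 yaw 89.76 turn -0.25 from [ 0.6099 -0.051   0.0725]
[[-0.01,0.0,0.62,-0.04,30]]
```

View pics/side12.png

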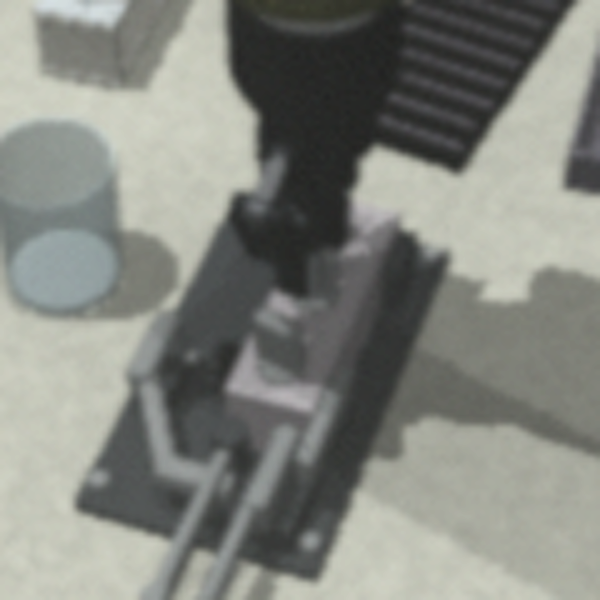

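The near finger is in the gap between the two tabs. I'll descend the last 15 mm and grip.

arm_command:
  moves:
    - [[0, 0, 0.3, 0, 30], [0, 0, 0.3, 0, 30], [0, 0, 0, 0, 30], [0, 0, 0, 0, 4], [0, 0, 0, 0, 4], [0, 0, 0, 0, 4], [0, 0, 0, 0, 4], [0, 0, 0, 0, 4], [0, 0, 0, 0, 4]]

```text
time_s: 30.9
ee_pos: [0.6103, -0.0513, 0.0583]
tcp_rot: [0.006, 3.141, -0.001]
contact_force: [-1.3, -3.5, 4.1]
finger_gap: 0.0091
```

Run:
```python
from plan import *
st()
```

```text
t 30.9 p [ 0.6103 -0.0513  0.0583] yaw 89.77 z [ 0.    -0.001 -1.   ] F [-1.3 -3.5  4.1] T [-0.8   0.38  0.02] gap 0.0091 q [-0.24  0.51  0.37  1.63 -0.2   1.04  1.75]
```

arm_command:
  moves:
    - [[0, 0, 0, 0.9, 4], [0, 0, -0.01, 0.9, 4], [0, 0, -0.015, 0.9, 4], [0, 0, -0.015, 0.9, 4], [0, 0, -0.015, 0.9, 4], [0, 0, 0, 0, 4]]

```text
time_s: 31.65
ee_pos: [0.6102, -0.0515, 0.0585]
tcp_rot: [0.741, 3.053, -0.002]
contact_force: [2.4, -5.1, -5.2]
finger_gap: 0.0092
```

Run:
```python
from plan import *
st()
```

```text
t 31.65 p [ 0.6102 -0.0515  0.0585] yaw 62.7 z [-0.    -0.001 -1.   ] F [ 2.4 -5.1 -5.2] T [-1.14 -0.57  0.04] gap 0.0092 q [-0.32  0.53  0.47  1.63 -0.26  1.05  1.32]
```

arm_command:
  moves:
    - [[0, 0, -0.015, -0.9, 4], [0, 0, -0.015, -0.9, 4], [0, 0, -0.015, -0.9, 4], [0, 0, -0.015, -0.9, 4], [0, 0, -0.015, -0.9, 4], [0, 0, -0.015, -0.9, 4], [0, 0, -0.015, -0.9, 4], [0, 0, -0.015, -0.9, 4], [0, 0, -0.015, -0.9, 4], [0, 0, -0.015, -0.9, 4]]

```text
time_s: 32.9
ee_pos: [0.6099, -0.0509, 0.0616]
tcp_rot: [0.732, -3.054, 0.0]
contact_force: [3.0, -3.3, -8.9]
finger_gap: 0.0088
```

Run:
```python
from plan import *
st()
im,d=get_image("side");cv2.imwrite("pics/side13.png",cv2.convertScaleAbs(cv2.resize(im[130:250,270:390],None,fx=5,fy=5,interpolation=cv2.INTER_CUBIC),alpha=1.3))
```

```text
t 32.9 p [ 0.6099 -0.0509  0.0616] yaw 116.97 z [-0.001 -0.    -1.   ] F [ 3.  -3.3 -8.9] T [-0.63 -0.74 -0.1 ] gap 0.0088 q [-0.17  0.5   0.27  1.62 -0.15  1.04  2.18]
```

View pics/side13.png

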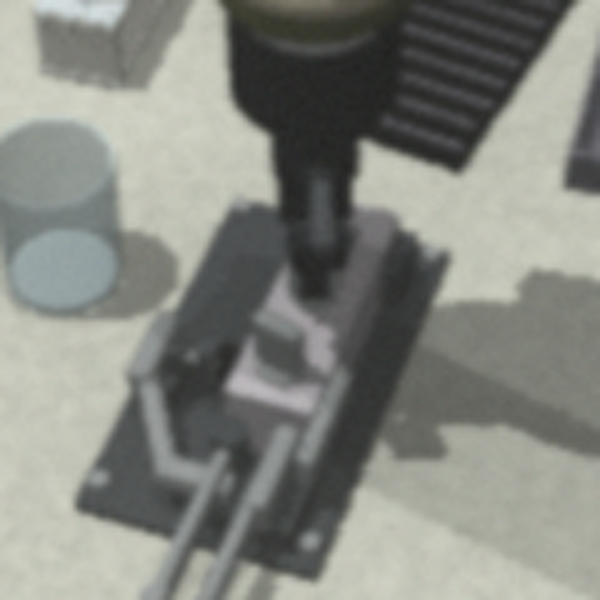

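The block stays put while the plug follows. I'll keep swinging.

arm_command:
  moves:
    - [[0, 0, -0.01, 0.95, 4], [0, 0, -0.015, 0.95, 4], [0, 0, -0.015, 0.95, 4], [0, 0, -0.015, 0.95, 4], [0, 0, -0.015, 0.95, 4], [0, 0, -0.015, 0.95, 4], [0, 0, -0.015, 0.95, 4], [0, 0, -0.015, 0.95, 4], [0, 0, -0.015, 0.95, 4], [0, 0, -0.015, 0.95, 4]]

```text
time_s: 34.2
ee_pos: [0.6101, -0.051, 0.0654]
tcp_rot: [-0.825, -3.031, 0.002]
contact_force: [4.0, -3.8, -10.7]
finger_gap: 0.0091
```

arm_command:
  moves:
    - [[0, 0, -0.01, -0.95, 4], [0, 0, -0.015, -0.95, 4], [0, 0, -0.015, -0.95, 4], [0, 0, -0.015, -0.95, 4], [0, 0, -0.015, -0.95, 4], [0, 0, -0.015, -0.95, 4], [0, 0, -0.015, -0.95, 4], [0, 0, -0.015, -0.95, 4], [0, 0, -0.015, -0.95, 4], [0, 0, -0.015, -0.95, 4]]

```text
time_s: 35.45
ee_pos: [0.6098, -0.0505, 0.0691]
tcp_rot: [0.731, -3.054, -0.0]
contact_force: [3.7, -2.9, -7.9]
finger_gap: 0.0092
```

Run:
```python
from plan import *
st()
from fit import *
im,d=get_image("side");cv2.imwrite("pics/side14.png",cv2.convertScaleAbs(cv2.resize(im[130:250,270:390],None,fx=5,fy=5,interpolation=cv2.INTER_CUBIC),alpha=1.3))
```

```text
t 35.45 p [ 0.6098 -0.0505  0.0691] yaw 116.91 z [-0.001 -0.    -1.   ] F [ 3.7 -2.9 -7.9] T [-0.58 -0.67 -0.01] gap 0.0092 q [-0.17  0.49  0.27  1.62 -0.14  1.06  2.18]
```

View pics/side14.png

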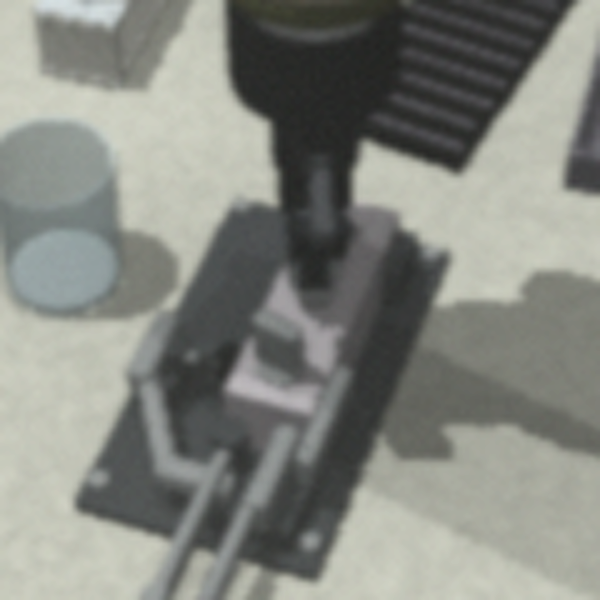

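arm_command:
  moves:
    - [[0, 0, -0.01, 0.95, 4], [0, 0, -0.015, 0.95, 4], [0, 0, -0.015, 0.95, 4], [0, 0, -0.015, 0.95, 4], [0, 0, -0.015, 0.95, 4], [0, 0, -0.015, 0.95, 4], [0, 0, -0.015, 0.95, 4], [0, 0, -0.015, 0.95, 4], [0, 0, -0.015, 0.95, 4], [0, 0, -0.015, 0.95, 4]]

```text
time_s: 36.75
ee_pos: [0.6101, -0.0509, 0.0735]
tcp_rot: [-0.828, -3.03, 0.001]
contact_force: [1.6, -3.5, -5.6]
finger_gap: 0.0088
```

arm_command:
  moves:
    - [[0, 0, -0.01, -0.95, 4], [0, 0, -0.015, -0.95, 4], [0, 0, -0.015, -0.95, 4], [0, 0, -0.015, -0.95, 4], [0, 0, -0.015, -0.95, 4], [0, 0, -0.015, -0.95, 4], [0, 0, -0.015, -0.95, 4], [0, 0, -0.015, -0.95, 4], [0, 0, -0.015, -0.95, 4], [0, 0, -0.015, -0.95, 4]]

```text
time_s: 38.0
ee_pos: [0.6098, -0.0502, 0.0775]
tcp_rot: [0.729, -3.055, -0.001]
contact_force: [-1.6, -0.6, -1.2]
finger_gap: 0.0092
```

arm_command:
  moves:
    - [[0, 0, -0.01, 0.95, 4], [0, 0, -0.015, 0.95, 4], [0, 0, -0.015, 0.95, 4], [0, 0, -0.015, 0.95, 4], [0, 0, -0.015, 0.95, 4], [0, 0, -0.015, 0.95, 4], [0, 0, -0.015, 0.95, 4], [0, 0, -0.015, 0.95, 4], [0, 0, -0.015, 0.95, 4], [0, 0, -0.015, 0.95, 4]]

```text
time_s: 39.25
ee_pos: [0.6103, -0.0495, 0.0813]
tcp_rot: [-0.826, -3.031, -0.002]
contact_force: [0.1, 0.7, -0.5]
finger_gap: 0.0087
```

Run:
```python
from plan import *
st()
from fit import *
im,d=get_image("side");cv2.imwrite("pics/side15.png",cv2.convertScaleAbs(cv2.resize(im[130:250,270:390],None,fx=5,fy=5,interpolation=cv2.INTER_CUBIC),alpha=1.3))
```

```text
t 39.25 p [ 0.6103 -0.0495  0.0813] yaw 59.51 z [-0.     0.001 -1.   ] F [ 0.1  0.7 -0.5] T [-0.   -0.02 -0.02] gap 0.0087 q [-0.33  0.5   0.48  1.61 -0.25  1.09  1.26]
```

View pics/side15.png

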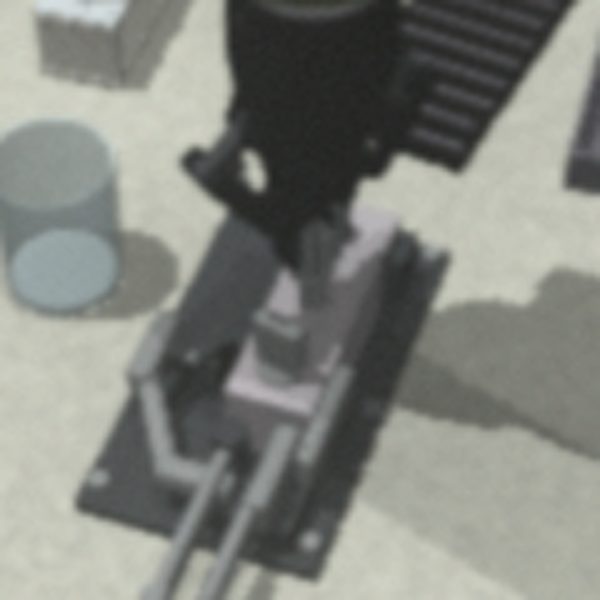

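The pull force has dropped to nothing, so the plug is free. I'll lift it clear.

arm_command:
  moves:
    - [[0, 0, -0.3, 0, 4], [0, 0, -0.7, 0, 4], [0, 0, -0.9, 0, 4], [0, 0, -0.9, 0, 4], [0, 0, -0.5, 0, 4], [0, 0, 0, 0, 4]]

```text
time_s: 40.05
ee_pos: [0.6109, -0.0509, 0.1653]
tcp_rot: [0.817, 3.031, 0.001]
contact_force: [0.0, -0.2, -1.7]
finger_gap: 0.0089
```

Run:
```python
from plan import *
st()
from fit import *
im,d=get_image("side");cv2.imwrite("pics/side16.png",cv2.convertScaleAbs(cv2.resize(im[90:250,270:430],None,fx=3.7,fy=3.7,interpolation=cv2.INTER_CUBIC),alpha=1.3))
im,d,P=frame("top");s=silhouettes("tray","top")[0];m=s['pixels']&(P[...,2]<.06);print("tray",s['conf'],rect(P[m][:,:2]),m.sum())
cv2.imwrite("pics/top16.png",im)
```

```text
t 40.05 p [ 0.6109 -0.0509  0.1653] yaw 59.81 z [ 0.002  0.    -1.   ] F [ 0.  -0.2 -1.7] T [-0.03 -0.03  0.03] gap 0.0089 q [-0.34  0.42  0.5   1.52 -0.21  1.25  1.24]
tray 0.79 (array([ 0.48226291, -0.30480133]), [120.0501480102539, 154.2069549560547], np.float32(-82.59395)) 2568
```

View pics/side16.png

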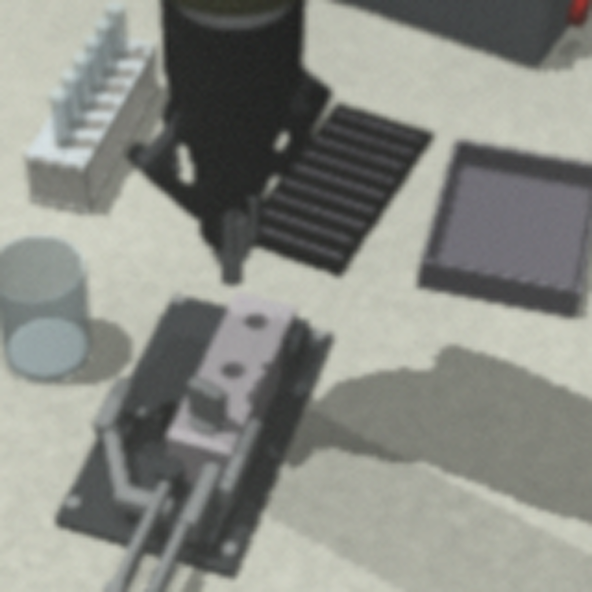

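View pics/top16.png

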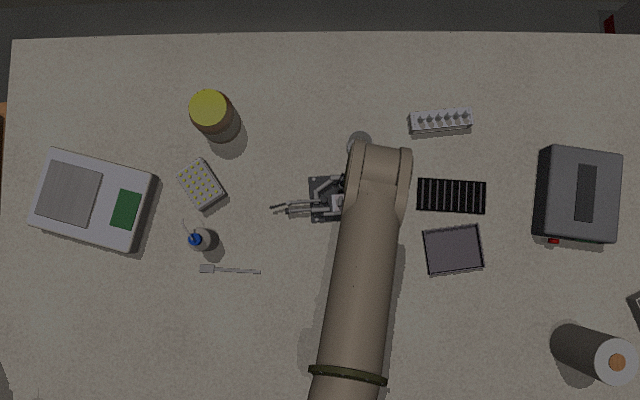

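The plug is in the gripper, with the two wells now open at about (256,320) and (232,370) in the crop. The tray has been knocked aside, its centre now at about (0.482,−0.305) by the camera. I'll carry the plug there.

Run:
```python
from plan import *
rows([.484,-.320,.15],None,hand=4)
```

```text
n 12 yaw 59.81 turn 0 from [ 0.6097 -0.0506  0.1629]
[[-0.09,-0.99,0.04,0.0,4],[-0.09,-0.98,0.05,0.0,4],[-0.09,-0.99,0.04,0.0,4],[-0.09,-0.99,0.04,0.0,4],[-0.09,-0.98,0.05,0.0,4],[-0.09,-0.99,0.04,0.0,4],[-0.09,-0.99,0.04,0.0,4],[-0.09,-0.98,0.05,0.0,4],[-0.09,-0.99,0.04,0.0,4],[-0.08,-0.99,0.04,0.0,4],[-0.09,-0.98,0.05,0.0,4],[-0.09,-0.99,0.04,0.0,4]]
```

arm_command:
  moves:
    - [[-0.09, -0.99, 0.04, 0, 4], [-0.09, -0.98, 0.05, 0, 4], [-0.09, -0.99, 0.04, 0, 4], [-0.09, -0.99, 0.04, 0, 4], [-0.09, -0.98, 0.05, 0, 4], [-0.09, -0.99, 0.04, 0, 4], [-0.09, -0.99, 0.04, 0, 4], [-0.09, -0.98, 0.05, 0, 4], [-0.09, -0.99, 0.04, 0, 4], [-0.08, -0.99, 0.04, 0, 4], [-0.09, -0.98, 0.05, 0, 4], [-0.09, -0.99, 0.04, 0, 4]]

```text
time_s: 41.7
ee_pos: [0.4836, -0.3204, 0.1497]
tcp_rot: [-0.818, -3.031, -0.0]
contact_force: [-0.4, -0.2, -1.5]
finger_gap: 0.0087
```

arm_command:
  moves:
    - [[0, 0, 0, 0, 4], [0, 0, 0, 0, 4]]

```text
time_s: 41.95
ee_pos: [0.4846, -0.3191, 0.1501]
tcp_rot: [-0.817, -3.032, -0.001]
contact_force: [0.4, 0.7, -0.7]
finger_gap: 0.0087
```

Run:
```python
from plan import *
st();rows([.484,-.320,.045],None,hand=4)
im,d=get_image("side");cv2.imwrite("pics/side17.png",cv2.convertScaleAbs(cv2.resize(im[80:220,330:490],None,fx=4,fy=4,interpolation=cv2.INTER_CUBIC),alpha=1.3))
```

```text
t 41.95 p [ 0.4846 -0.3191  0.1501] yaw 59.83 z [-0.001  0.001 -1.   ] F [ 0.4  0.7 -0.7] T [ 0.01 -0.02  0.03] gap 0.0087 q [ 0.05  0.38  0.61  1.64 -0.23  1.2   1.76]
n 5 yaw 59.83 turn 0 from [ 0.4846 -0.3191  0.1501]
[[0.0,-0.01,0.84,0.0,4],[0.0,-0.01,0.84,0.0,4],[0.0,-0.01,0.84,0.0,4],[0.0,0.0,0.84,0.0,4],[0.0,-0.01,0.84,0.0,4]]
```

View pics/side17.png

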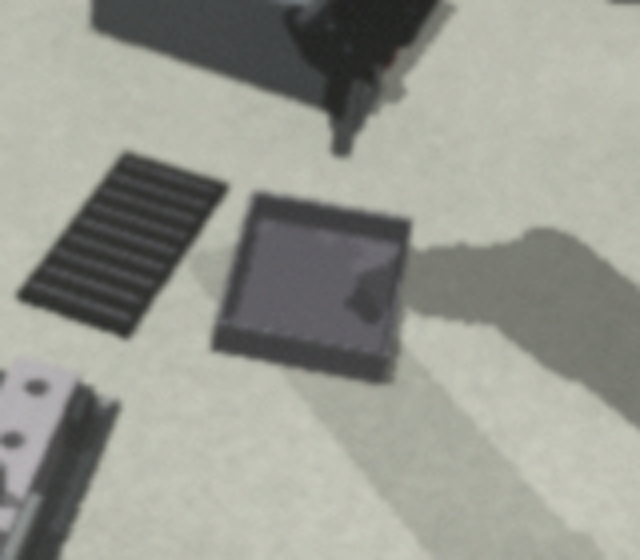

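arm_command:
  moves:
    - [[0, 0, 0.8, 0, 4], [0, 0, 0.8, 0, 4], [0, 0, 0.8, 0, 4], [0, 0, 0.8, 0, 4], [0, 0, 0.7, 0, 4], [0, 0, 0.3, 0, 4], [0, 0, 0.15, 0, 4], [0, 0, 0.1, 0, 4], [0, 0, 0.05, 0, 4], [0, 0, 0, 0, 4]]

```text
time_s: 43.25
ee_pos: [0.4846, -0.3202, 0.0386]
tcp_rot: [0.818, 3.033, -0.0]
contact_force: [-0.3, -0.3, -0.9]
finger_gap: 0.0093
```

Run:
```python
from plan import *
st()
im,d=get_image("side");cv2.imwrite("pics/side18.png",cv2.convertScaleAbs(cv2.resize(im[80:220,330:490],None,fx=4,fy=4,interpolation=cv2.INTER_CUBIC),alpha=1.3))
```

```text
t 43.25 p [ 0.4846 -0.3202  0.0386] yaw 59.79 z [ 0. -0. -1.] F [-0.3 -0.3 -0.9] T [ 0.    0.04 -0.03] gap 0.0093 q [ 0.1   0.51  0.56  1.74 -0.32  0.98  1.82]
```

View pics/side18.png

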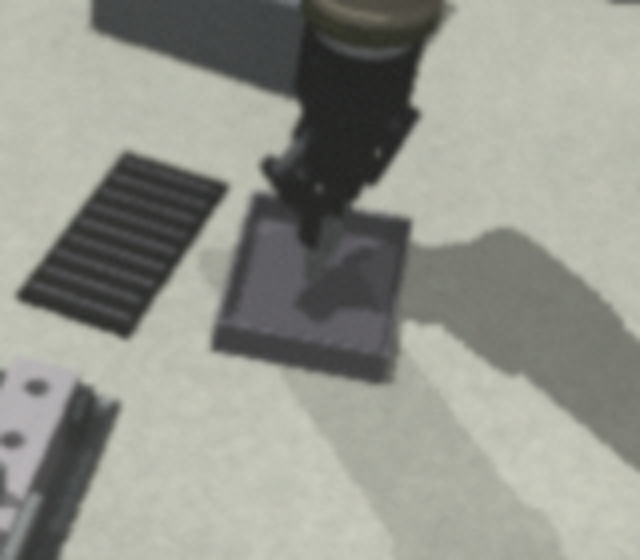

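Over the tray floor, nearly touching. I'll ease down the last bit and release.

arm_command:
  moves:
    - [[0, 0, 0.04, 0, 4], [0, 0, 0.04, 0, 4], [0, 0, 0, 0, 4], [0, 0, 0, 0, 14], [0, 0, 0, 0, 20], [0, 0, 0, 0, 26], [0, 0, 0, 0, 26]]

```text
time_s: 44.18
ee_pos: [0.4845, -0.3201, 0.0363]
tcp_rot: [0.818, 3.033, -0.0]
contact_force: [-0.6, -0.3, 1.0]
finger_gap: 0.026
```

arm_command:
  moves:
    - [[0, 0, -0.3, 0, 26], [0, 0, -0.6, 0, 26], [0, 0, -0.9, 0, 26], [0, 0, -0.9, 0, 26], [0, 0, -0.9, 0, 26], [0, 0, -0.9, 0, 26], [0, 0, 0, 0, 26]]

```text
time_s: 45.05
ee_pos: [0.4856, -0.321, 0.1517]
tcp_rot: [0.818, 3.028, -0.001]
contact_force: [-1.0, -0.3, -0.2]
finger_gap: 0.0259
```

Run:
```python
from plan import *
st();rows([.6074,-.0018,.16],78,hand=30)
im,d=get_image("side");cv2.imwrite("pics/side19.png",cv2.convertScaleAbs(cv2.resize(im[80:270,270:490],None,fx=3,fy=3,interpolation=cv2.INTER_CUBIC),alpha=1.3))
```

```text
t 45.05 p [ 0.4856 -0.321   0.1517] yaw 59.78 z [ 0.004 -0.002 -1.   ] F [-1.  -0.3 -0.2] T [-0.03  0.02  0.01] gap 0.0259 q [ 0.05  0.38  0.62  1.63 -0.23  1.2   1.76]
n 14 yaw 59.78 turn -18.22 from [ 0.4856 -0.321   0.1517]
[[0.16,0.96,-0.02,-0.22,30],[0.13,0.97,-0.03,-0.22,30],[0.12,0.97,-0.02,-0.22,30],[0.09,0.97,-0.03,-0.22,30],[0.07,0.98,-0.02,-0.22,30],[0.04,0.97,-0.02,-0.22,30],[0.03,0.98,-0.03,-0.22,30],[0.0,0.97,-0.02,-0.22,30],[-0.02,0.98,-0.02,-0.22,30],[-0.05,0.97,-0.03,-0.22,30],[-0.06,0.98,-0.02,-0.22,30],[-0.09,0.97,-0.02,-0.22,30],[-0.11,0.97,-0.02,-0.22,30],[-0.13,0.97,-0.03,-0.22,30]]
```

View pics/side19.png

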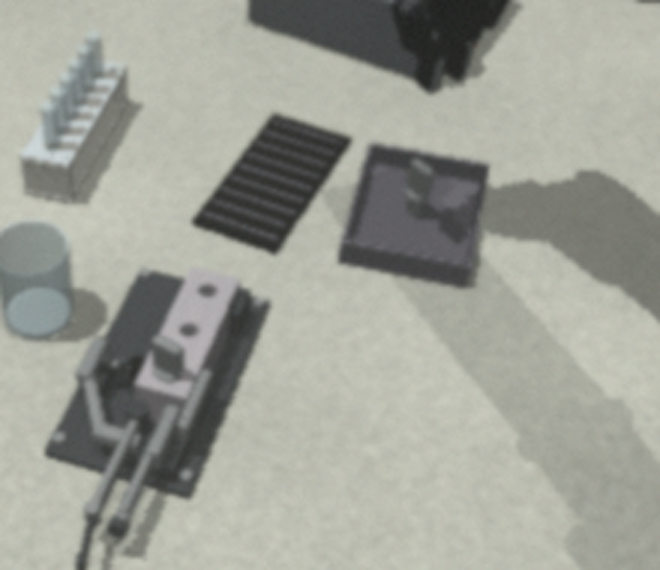

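The first plug stands upright in the tray, and the pliers are still locked. I'll re-measure the remaining tab.

Run:
```python
from tabs import *
tabs("top",zlo=.08,ranges=((-.075,-.02),));tabs("side",zlo=.08,ranges=((-.075,-.02),))
```

```text
top tab 39 rect [ 0.6045 -0.0018] [ 9.5 25.6] -12.1 mean [ 0.6044 -0.0019  0.0852] pca -10.2 nest [-0.0493  0.0001  0.0852]
side tab 39 rect [ 0.6048 -0.0016] [ 8.6 23.4] -11.1 mean [ 0.6046 -0.0007  0.0836] pca -7.9 nest [-0.0505  0.0003  0.0836]
```

arm_command:
  moves:
    - [[0.16, 0.96, -0.02, -0.22, 30], [0.13, 0.97, -0.03, -0.22, 30], [0.12, 0.97, -0.02, -0.22, 30], [0.1, 0.97, -0.03, -0.22, 30], [0.07, 0.98, -0.02, -0.22, 30], [0.04, 0.97, -0.02, -0.22, 30], [0.03, 0.98, -0.03, -0.22, 30], [0, 0.97, -0.02, -0.22, 30], [-0.02, 0.98, -0.02, -0.22, 30], [-0.05, 0.97, -0.03, -0.22, 30], [-0.06, 0.98, -0.02, -0.22, 30], [-0.09, 0.97, -0.02, -0.22, 30]]

```text
time_s: 46.9
ee_pos: [0.5892, -0.0448, 0.1558]
tcp_rot: [-0.39, -3.117, 0.0]
contact_force: [0.3, -0.5, 0.3]
finger_gap: 0.0301
```

Run:
```python
from plan import *
st();rows([.6068,-.0012,.156],79,hand=30)
```

```text
t 46.9 p [ 0.5892 -0.0448  0.1558] yaw 75.73 z [-0. -0. -1.] F [ 0.3 -0.5  0.3] T [-0.03 -0.01 -0.04] gap 0.0301 q [-0.33  0.38  0.45  1.59 -0.17  1.21  1.48]
n 2 yaw 75.73 turn -3.27 from [ 0.5892 -0.0448  0.1558]
[[-0.13,0.93,0.0,-0.27,30],[-0.15,0.93,-0.01,-0.27,30]]
```

arm_command:
  moves:
    - [[-0.13, 0.93, 0, -0.27, 30], [-0.15, 0.93, 0, -0.27, 30], [0, 0, 0, 0, 30], [0, 0, 0, 0, 30], [0, 0, 0.8, 0, 30], [0, 0, 0.8, 0, 30], [0, 0, 0.5, 0, 30], [0, 0, 0, 0, 30]]

```text
time_s: 47.9
ee_pos: [0.6056, -0.0035, 0.1025]
tcp_rot: [-0.306, -3.125, 0.001]
contact_force: [0.8, 0.6, -0.6]
finger_gap: 0.0297
```

Run:
```python
from plan import *
st();rows([.6068,-.0012,.0575],79,hand=30)
im,_=get_image("side");cv2.imwrite("pics/side20.png",cv2.convertScaleAbs(cv2.resize(im[130:250,270:390],None,fx=5,fy=5,interpolation=cv2.INTER_CUBIC),alpha=1.3))
```

```text
t 47.9 p [ 0.6056 -0.0035  0.1025] yaw 78.82 z [-0.002 -0.    -1.   ] F [ 0.8  0.6 -0.6] T [-0.03  0.03 -0.02] gap 0.0297 q [-0.36  0.45  0.41  1.61 -0.2   1.12  1.48]
n 2 yaw 78.82 turn -0.18 from [ 0.6056 -0.0035  0.1025]
[[-0.02,0.05,0.9,-0.02,30],[-0.01,0.05,0.9,-0.02,30]]
```

View pics/side20.png

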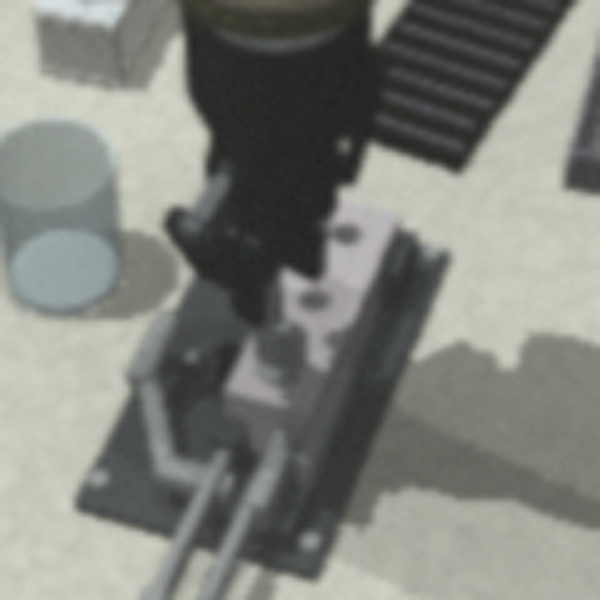

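arm_command:
  moves:
    - [[-0.02, 0.05, 0.3, 0, 30], [-0.02, 0.05, 0.5, 0, 30], [0, 0, 0.5, 0, 30], [0, 0, 0.5, 0, 30], [0, 0, 0, 0, 30]]

```text
time_s: 48.58
ee_pos: [0.6067, -0.0005, 0.0566]
tcp_rot: [-0.304, -3.124, 0.001]
contact_force: [-0.0, 0.6, 0.2]
finger_gap: 0.0301
```

Run:
```python
from plan import *
st();rows([.6068,-.0012,.0575],79,hand=30)
```

```text
t 48.58 p [ 6.067e-01 -5.000e-04  5.660e-02] yaw 78.87 z [-0.003 -0.    -1.   ] F [-0.   0.6  0.2] T [ 0.01  0.02 -0.02] gap 0.0301 q [-0.35  0.51  0.39  1.65 -0.22  1.04  1.49]
n 1 yaw 78.87 turn -0.13 from [ 6.067e-01 -5.000e-04  5.660e-02]
[[-0.01,-0.03,-0.04,-0.02,30]]
```

arm_command:
  moves:
    - [[0, -0.03, -0.04, 0, 30], [0, 0, 0, 0, 4], [0, 0, 0, 0, 4], [0, 0, 0, 0, 4], [0, 0, 0, 0, 4], [0, 0, 0, 0, 4], [0, 0, 0, 0, 4]]

```text
time_s: 49.45
ee_pos: [0.6078, -0.0023, 0.0597]
tcp_rot: [0.306, 3.126, -0.002]
contact_force: [-0.7, -4.5, 2.9]
finger_gap: 0.0091
```

Run:
```python
from plan import *
st()
```

```text
t 49.45 p [ 0.6078 -0.0023  0.0597] yaw 78.82 z [ 0.    -0.001 -1.   ] F [-0.7 -4.5  2.9] T [-1.23  0.17 -0.01] gap 0.0091 q [-0.35  0.5   0.4   1.64 -0.22  1.04  1.49]
```

arm_command:
  moves:
    - [[0, -0.03, 0, 0.6, 4], [0, 0, -0.01, 0.9, 4], [0, 0, -0.015, 0.9, 4], [0, 0, -0.015, 0.9, 4], [0, 0, -0.015, 0.9, 4], [0, 0, -0.015, 0.5, 4]]

```text
time_s: 50.2
ee_pos: [0.6076, -0.003, 0.0602]
tcp_rot: [1.061, 2.956, -0.003]
contact_force: [3.5, -6.8, -9.3]
finger_gap: 0.0087
```

arm_command:
  moves:
    - [[0, 0, -0.01, -0.95, 4], [0, 0, -0.015, -0.95, 4], [0, 0, -0.015, -0.95, 4], [0, 0, -0.015, -0.95, 4], [0, 0, -0.015, -0.95, 4], [0, 0, -0.015, -0.95, 4], [0, 0, -0.015, -0.95, 4], [0, 0, -0.015, -0.95, 4], [0, 0, -0.015, -0.95, 4], [0, 0, -0.015, -0.95, 4]]

```text
time_s: 51.45
ee_pos: [0.6075, -0.0017, 0.0636]
tcp_rot: [0.488, -3.103, 0.0]
contact_force: [2.9, -3.7, -8.7]
finger_gap: 0.009
```

Run:
```python
from plan import *
st()
im,_=get_image("side");cv2.imwrite("pics/side21.png",cv2.convertScaleAbs(cv2.resize(im[130:250,270:390],None,fx=5,fy=5,interpolation=cv2.INTER_CUBIC),alpha=1.3))
```

```text
t 51.45 p [ 0.6075 -0.0017  0.0636] yaw 107.88 z [-0. -0. -1.] F [ 2.9 -3.7 -8.7] T [-0.77 -0.78  0.01] gap 0.009 q [-0.27  0.49  0.29  1.64 -0.16  1.04  1.95]
```

View pics/side21.png

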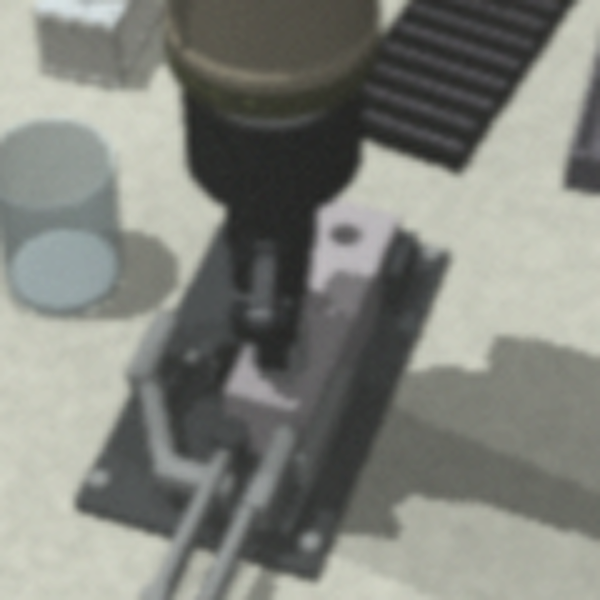

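This one is rising too (3.4 mm so far) and the block is steady. I'll continue the swings.

arm_command:
  moves:
    - [[0, 0, -0.01, 0.95, 4], [0, 0, -0.015, 0.95, 4], [0, 0, -0.015, 0.95, 4], [0, 0, -0.015, 0.95, 4], [0, 0, -0.015, 0.95, 4], [0, 0, -0.015, 0.95, 4], [0, 0, -0.015, 0.95, 4], [0, 0, -0.015, 0.95, 4], [0, 0, -0.015, 0.95, 4], [0, 0, -0.015, 0.95, 4]]

```text
time_s: 52.75
ee_pos: [0.6073, -0.0028, 0.0672]
tcp_rot: [1.065, 2.956, -0.003]
contact_force: [4.9, -5.5, -11.3]
finger_gap: 0.0092
```

arm_command:
  moves:
    - [[0, 0, -0.01, -0.95, 4], [0, 0, -0.015, -0.95, 4], [0, 0, -0.015, -0.95, 4], [0, 0, -0.015, -0.95, 4], [0, 0, -0.015, -0.95, 4], [0, 0, -0.015, -0.95, 4], [0, 0, -0.015, -0.95, 4], [0, 0, -0.015, -0.95, 4], [0, 0, -0.015, -0.95, 4], [0, 0, -0.015, -0.95, 4]]

```text
time_s: 54.0
ee_pos: [0.6073, -0.0017, 0.071]
tcp_rot: [0.485, -3.103, -0.0]
contact_force: [2.7, -2.2, -7.5]
finger_gap: 0.0089
```

arm_command:
  moves:
    - [[0, 0, -0.01, 0.95, 4], [0, 0, -0.015, 0.95, 4], [0, 0, -0.015, 0.95, 4], [0, 0, -0.015, 0.95, 4], [0, 0, -0.015, 0.95, 4], [0, 0, -0.015, 0.95, 4], [0, 0, -0.015, 0.95, 4], [0, 0, -0.015, 0.95, 4], [0, 0, -0.015, 0.95, 4], [0, 0, -0.015, 0.95, 4]]

```text
time_s: 55.25
ee_pos: [0.6072, -0.0029, 0.075]
tcp_rot: [-1.065, -2.955, 0.002]
contact_force: [-0.4, -4.9, -2.5]
finger_gap: 0.0094
```

arm_command:
  moves:
    - [[0, 0, -0.01, -0.95, 4], [0, 0, -0.015, -0.95, 4], [0, 0, -0.015, -0.95, 4], [0, 0, -0.015, -0.95, 4], [0, 0, -0.015, -0.95, 4], [0, 0, -0.015, -0.95, 4], [0, 0, -0.015, -0.95, 4], [0, 0, -0.015, -0.95, 4], [0, 0, -0.015, -0.95, 4], [0, 0, -0.015, -0.95, 4]]

```text
time_s: 56.5
ee_pos: [0.6072, -0.0016, 0.0789]
tcp_rot: [0.486, -3.103, -0.001]
contact_force: [0.2, -2.1, -1.0]
finger_gap: 0.0088
```

arm_command:
  moves:
    - [[0, 0, -0.01, 0.95, 4], [0, 0, -0.015, 0.95, 4], [0, 0, -0.015, 0.95, 4], [0, 0, -0.015, 0.95, 4], [0, 0, -0.015, 0.95, 4], [0, 0, -0.015, 0.95, 4], [0, 0, -0.015, 0.95, 4], [0, 0, -0.015, 0.95, 4], [0, 0, -0.015, 0.95, 4], [0, 0, -0.015, 0.95, 4]]

```text
time_s: 57.75
ee_pos: [0.6074, -0.0005, 0.0827]
tcp_rot: [-1.062, -2.956, -0.002]
contact_force: [0.4, 0.7, -0.7]
finger_gap: 0.0088
```

Run:
```python
from plan import *
st()
im,_=get_image("side");cv2.imwrite("pics/side22.png",cv2.convertScaleAbs(cv2.resize(im[130:250,270:390],None,fx=5,fy=5,interpolation=cv2.INTER_CUBIC),alpha=1.3))
```

```text
t 57.75 p [ 6.074e-01 -5.000e-04  8.270e-02] yaw 50.47 z [-0.     0.001 -1.   ] F [ 0.4  0.7 -0.7] T [-0.05  0.03  0.03] gap 0.0088 q [-0.42  0.49  0.5   1.63 -0.26  1.09  1.03]
```

View pics/side22.png

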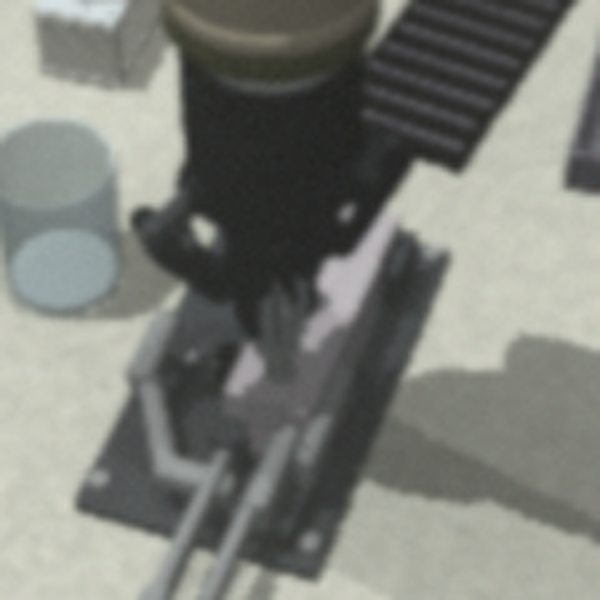

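Free. I'll lift it.

arm_command:
  moves:
    - [[0, 0, -0.3, 0, 4], [0, 0, -0.7, 0, 4], [0, 0, -0.9, 0, 4], [0, 0, -0.9, 0, 4], [0, 0, -0.5, 0, 4], [0, 0, 0, 0, 4], [0, 0, 0, 0, 4]]

```text
time_s: 58.68
ee_pos: [0.607, -0.0018, 0.1646]
tcp_rot: [-1.056, -2.957, 0.001]
contact_force: [-0.2, -0.2, -1.1]
finger_gap: 0.0089
```

Run:
```python
from plan import *
st()
from fit import *
im,d=get_image("side");cv2.imwrite("pics/side23.png",cv2.convertScaleAbs(cv2.resize(im[80:270,250:490],None,fx=3.2,fy=3.2,interpolation=cv2.INTER_CUBIC),alpha=1.3))
im,d,P=frame("top");s=silhouettes("tray","top")[0];m=s['pixels']&(P[...,2]<.032);print("tray",s['conf'],rect(P[m][:,:2]),m.sum())
k=(P[...,0]>.4)&(P[...,0]<.58)&(P[...,1]<-.2)&(P[...,1]>-.42)&(P[...,2]>.04)&(P[...,2]<.1);print("plug",P[k].mean(0),P[k][:,2].max(),rect(P[k][:,:2]))
```

```text
t 58.67 p [ 0.607  -0.0018  0.1646] yaw 50.7 z [-0.001  0.    -1.   ] F [-0.2 -0.2 -1.1] T [0.02 0.   0.  ] gap 0.0089 q [-0.44  0.42  0.53  1.54 -0.22  1.25  1.  ]
tray 0.58 (array([ 0.48016733, -0.3095932 ]), [124.24287414550781, 163.81129455566406], np.float32(-83.412415)) 2578
plug [ 0.48505004 -0.31511122  0.05686123] 0.06923390022233775 (array([ 0.48520886, -0.31593643]), [10.724847793579102, 25.888574600219727], np.float32(-30.9556))
```

View pics/side23.png

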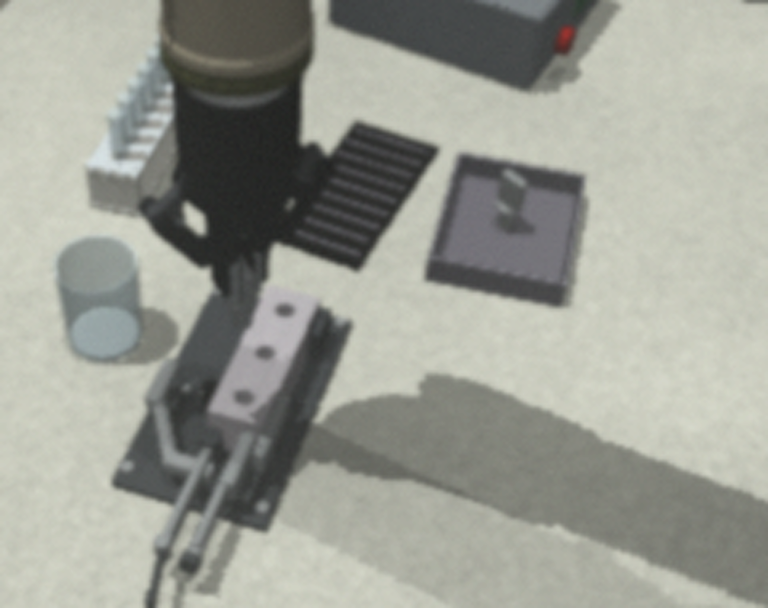

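All three wells are empty, and the first plug stands at about (0.485,−0.316). I'll put the second one about 35 mm from it, with the jaws along x so the fingers stay clear of it.

Run:
```python
from plan import *
rows([.484,-.280,.15],3,hand=4)
```

```text
n 13 yaw 50.69 turn 47.69 from [ 0.607  -0.0019  0.1643]
[[-0.25,-0.9,0.04,0.61,4],[-0.31,-0.89,0.05,0.61,4],[-0.36,-0.86,0.04,0.61,4],[-0.41,-0.84,0.05,0.61,4],[-0.47,-0.81,0.04,0.61,4],[-0.52,-0.77,0.05,0.61,4],[-0.57,-0.75,0.04,0.61,4],[-0.62,-0.7,0.05,0.61,4],[-0.65,-0.67,0.04,0.61,4],[-0.7,-0.62,0.04,0.61,4],[-0.74,-0.57,0.05,0.61,4],[-0.77,-0.53,0.04,0.61,4],[-0.81,-0.47,0.05,0.61,4]]
```

arm_command:
  moves:
    - [[-0.25, -0.9, 0.04, 0.61, 4], [-0.31, -0.89, 0.05, 0.61, 4], [-0.36, -0.86, 0.04, 0.61, 4], [-0.41, -0.84, 0.05, 0.61, 4], [-0.47, -0.81, 0.04, 0.61, 4], [-0.52, -0.77, 0.05, 0.61, 4], [-0.57, -0.75, 0.04, 0.61, 4], [-0.62, -0.7, 0.05, 0.61, 4], [-0.65, -0.67, 0.04, 0.61, 4], [-0.7, -0.62, 0.04, 0.61, 4], [-0.74, -0.57, 0.05, 0.61, 4], [-0.77, -0.53, 0.04, 0.61, 4]]

```text
time_s: 60.32
ee_pos: [0.4933, -0.2599, 0.152]
tcp_rot: [2.091, 2.344, -0.0]
contact_force: [0.4, 0.1, -0.6]
finger_gap: 0.009
```

arm_command:
  moves:
    - [[-0.81, -0.47, 0, 0.61, 4], [0, 0, 0, 0, 4], [0, 0, 0, 0, 4]]

```text
time_s: 60.7
ee_pos: [0.4849, -0.2797, 0.152]
tcp_rot: [-2.16, -2.281, -0.0]
contact_force: [-0.4, 0.6, -2.0]
finger_gap: 0.0086
```

Run:
```python
from plan import *
st();rows([.484,-.280,.045],3,hand=4)
im,d=get_image("side");cv2.imwrite("pics/side24.png",cv2.convertScaleAbs(cv2.resize(im[80:220,330:490],None,fx=4,fy=4,interpolation=cv2.INTER_CUBIC),alpha=1.3))
```

```text
t 60.7 p [ 0.4849 -0.2797  0.152 ] yaw 3.12 z [-0.  0. -1.] F [-0.4  0.6 -2. ] T [ 0.07 -0.1  -0.05] gap 0.0086 q [-0.16  0.37  0.8   1.7  -0.28  1.2   0.76]
n 5 yaw 3.12 turn 0.12 from [ 0.4849 -0.2797  0.152 ]
[[0.0,-0.01,0.86,0.0,4],[0.0,0.0,0.85,0.0,4],[-0.01,-0.01,0.86,0.0,4],[0.0,-0.01,0.85,0.0,4],[0.0,-0.01,0.86,0.0,4]]
```

View pics/side24.png

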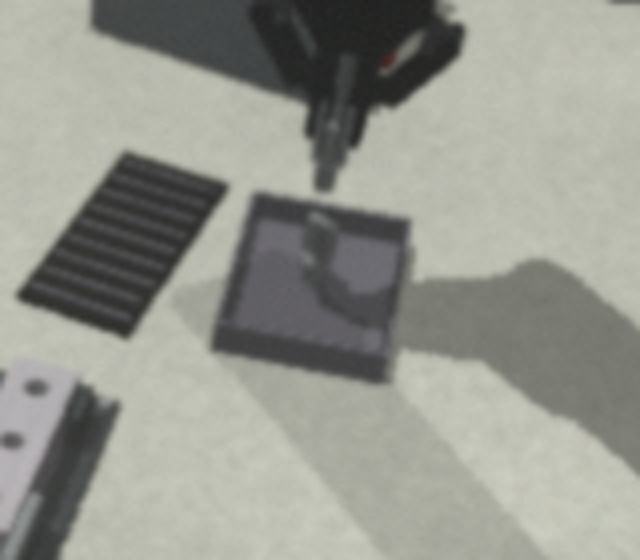

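arm_command:
  moves:
    - [[0, 0, 0.8, 0, 4], [0, 0, 0.8, 0, 4], [0, 0, 0.8, 0, 4], [0, 0, 0.8, 0, 4], [0, 0, 0.7, 0, 4], [0, 0, 0.3, 0, 4], [0, 0, 0.2, 0, 4], [0, 0, 0.1, 0, 4], [0, 0, 0.05, 0, 4], [0, 0, 0, 0, 4]]

```text
time_s: 62.0
ee_pos: [0.4848, -0.2801, 0.0386]
tcp_rot: [2.16, 2.28, 0.0]
contact_force: [-0.6, 0.8, 0.1]
finger_gap: 0.009
```

Run:
```python
from plan import *
st()
im,d=get_image("side");cv2.imwrite("pics/side25.png",cv2.convertScaleAbs(cv2.resize(im[80:220,330:490],None,fx=4,fy=4,interpolation=cv2.INTER_CUBIC),alpha=1.3))
```

```text
t 62.0 p [ 0.4848 -0.2801  0.0386] yaw 3.1 z [ 0. -0. -1.] F [-0.6  0.8  0.1] T [-0.03 -0.02  0.01] gap 0.009 q [-0.1   0.51  0.72  1.8  -0.4   0.98  0.84]
```

View pics/side25.png

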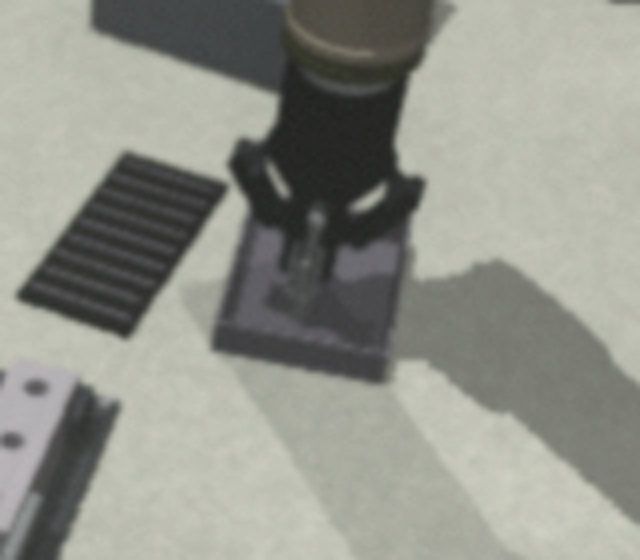

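arm_command:
  moves:
    - [[0, 0, 0.04, 0, 4], [0, 0, 0.03, 0, 4], [0, 0, 0, 0, 4], [0, 0, 0, 0, 14], [0, 0, 0, 0, 20], [0, 0, 0, 0, 24], [0, 0, 0, 0, 24]]

```text
time_s: 62.92
ee_pos: [0.4846, -0.28, 0.0366]
tcp_rot: [2.16, 2.281, -0.0]
contact_force: [0.3, -1.0, 0.7]
finger_gap: 0.024
```

arm_command:
  moves:
    - [[0, 0, -0.3, 0, 24], [0, 0, -0.6, 0, 24], [0, 0, -0.9, 0, 24], [0, 0, -0.9, 0, 24], [0, 0, -0.9, 0, 24], [0, 0, -0.9, 0, 24], [0, 0, 0, 0, 24]]

```text
time_s: 63.8
ee_pos: [0.4857, -0.2809, 0.1517]
tcp_rot: [2.158, 2.277, 0.003]
contact_force: [-0.2, 0.9, -0.0]
finger_gap: 0.0242
```

```bash
cat > lev.py <<'E'
from nest import *
def lev(P=None,n="top"):
    if P is None: P=np.nanmedian([frame(n)[2] for _ in range(3)],0)
    L=nest(P);x,y,z=L[...,0],L[...,1],L[...,2]
    for lo in np.arange(-.25,-.14,.01):
        for nm,a,b in(("fix",-.035,-.003),("mov",-.003,.07)):
            k=(x>lo)&(x<lo+.01)&(y>a)&(y<b)&(z>.034)&(z<.06)
            if k.sum(): print(n,nm,round(lo+.005,3),k.sum(),"y",y[k].min().round(4),y[k].max().round(4),np.median(z[k]).round(3))
E
python3 - <<'E'
from lev import *
from plan import st
st()
im,d=get_image("side");cv2.imwrite("pics/side26.png",cv2.convertScaleAbs(cv2.resize(im[80:290,250:490],None,fx=2.8,fy=2.8,interpolation=cv2.INTER_CUBIC),alpha=1.3))
im,d=get_image("top");cv2.imwrite("pics/top26.png",cv2.convertScaleAbs(cv2.resize(im[160:240,260:360],None,fx=7,fy=7,interpolation=cv2.INTER_CUBIC),alpha=1.5))
lev();lev(n="side")
E
```

```text
t 63.8 p [ 0.4857 -0.2809  0.1517] yaw 3.08 z [ 0.004 -0.001 -1.   ] F [-0.2  0.9 -0. ] T [-0.02 -0.02 -0.  ] gap 0.0242 q [-0.16  0.37  0.8   1.7  -0.28  1.19  0.76]
top mov -0.235 2 y -0.0012 0.0013 0.046
top mov -0.225 11 y -0.0015 0.004 0.044
top mov -0.215 9 y 0.0009 0.0059 0.041
top mov -0.205 9 y 0.0026 0.0079 0.04
top fix -0.195 11 y -0.0196 -0.0065 0.043
top mov -0.195 7 y 0.0047 0.0098 0.04
top fix -0.185 20 y -0.0198 -0.0068 0.04
top mov -0.185 17 y 0.0041 0.0142 0.045
top fix -0.175 15 y -0.0179 -0.0074 0.043
top mov -0.175 14 y 0.0059 0.0133 0.043
top fix -0.165 15 y -0.0164 -0.0081 0.043
top mov -0.165 12 y 0.0066 0.0124 0.045
top fix -0.155 19 y -0.0173 -0.0061 0.042
top mov -0.155 10 y 0.0063 0.0119 0.044
top fix -0.145 12 y -0.0157 -0.0098 0.043
top mov -0.145 14 y 0.0057 0.0139 0.044
side mov -0.235 10 y -0.0011 0.0041 0.044
side mov -0.225 12 y -0.0015 0.0042 0.045
side mov -0.215 11 y 0.0021 0.0068 0.04
side mov -0.205 10 y 0.0044 0.0088 0.04
side fix -0.195 23 y -0.0191 -0.0048 0.04
side mov -0.195 13 y 0.0061 0.0119 0.041
side fix -0.185 21 y -0.019 -0.005 0.041
side mov -0.185 27 y 0.0048 0.0164 0.044
side fix -0.175 21 y -0.0167 -0.0066 0.042
side mov -0.175 15 y 0.0066 0.0139 0.044
side fix -0.165 22 y -0.0169 -0.0055 0.042
side mov -0.165 17 y 0.007 0.0136 0.043
side fix -0.155 20 y -0.0174 -0.0065 0.043
side mov -0.155 14 y 0.0066 0.0133 0.043
side fix -0.145 15 y -0.0152 -0.0074 0.043
side mov -0.145 16 y 0.0067 0.0149 0.043
```

View pics/side26.png

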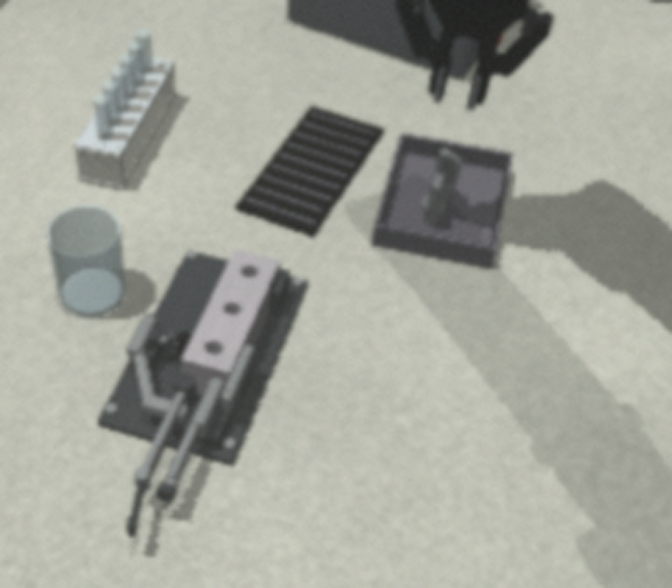

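View pics/top26.png

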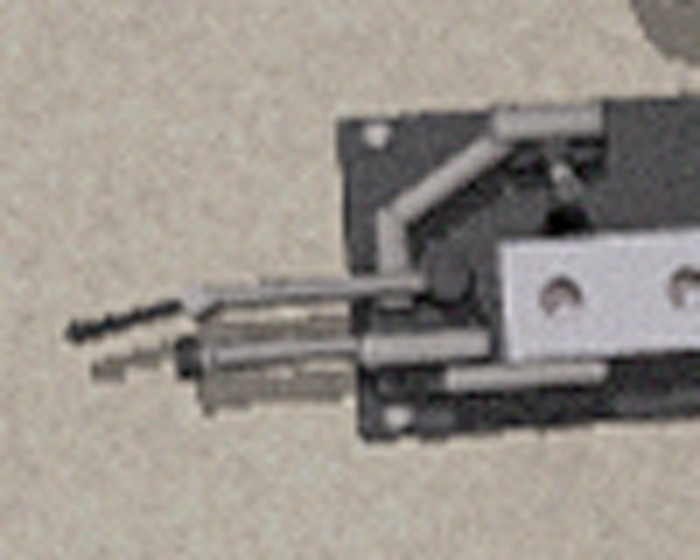

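Both plugs stand upright in the tray, the block is flush and the pliers are locked. The thumb tab is at nest x ≈ −0.228, y −0.002 to +0.004. I'll go to its inner side with shut fingers.

Run:
```python
from plan import *
rows([.5661,.1746,.15],3.8,hand=0)
```

```text
n 19 yaw 3.1 turn -0.7 from [ 0.4843 -0.2798  0.1484]
[[0.95,0.22,0.0,-0.01,0],[0.94,0.23,-0.01,-0.01,0],[0.95,0.22,0.0,-0.01,0],[0.94,0.23,0.0,-0.01,0],[0.95,0.23,-0.01,-0.01,0],[0.94,0.23,0.0,-0.01,0],[0.95,0.23,0.0,-0.01,0],[0.94,0.23,-0.01,-0.01,0],[0.95,0.23,0.0,-0.01,0],[0.94,0.23,0.0,-0.01,0],[0.94,0.23,-0.01,-0.01,0],[0.95,0.24,0.0,-0.01,0],[0.94,0.23,0.0,-0.01,0],[0.94,0.24,-0.01,-0.01,0],[0.95,0.24,0.0,-0.01,0],[0.94,0.24,0.0,-0.01,0],[0.94,0.24,-0.01,-0.01,0],[0.94,0.24,0.0,-0.01,0],[0.94,0.24,0.0,-0.01,0]]
```

arm_command:
  moves:
    - [[0.95, 0.22, 0, 0, 0], [0.95, 0.22, 0, 0, 0], [0.95, 0.22, 0, 0, 0], [0.95, 0.22, 0, 0, 0], [0.95, 0.22, 0, 0, 0], [0.95, 0.22, 0, 0, 0], [0.95, 0.22, 0, -0.06, 0], [0.95, 0.22, 0, -0.06, 0], [0.95, 0.22, 0, 0, 0], [0.95, 0.22, 0, 0, 0], [0.95, 0.22, 0, 0, 0], [0.95, 0.22, 0, 0, 0]]

```text
time_s: 65.7
ee_pos: [0.5337, 0.0091, 0.1487]
tcp_rot: [-2.146, -2.294, 0.001]
contact_force: [-0.1, 0.1, -0.4]
finger_gap: 0.0001
```

arm_command:
  moves:
    - [[0.94, 0.22, 0, 0, 0], [0.94, 0.22, 0, 0, 0], [0.94, 0.22, 0, 0, 0], [0.94, 0.22, 0, 0, 0], [0.94, 0.22, 0, 0, 0], [0.94, 0.22, 0, 0, 0], [0.94, 0.2, 0, 0, 0], [0, 0, 0, 0, 0], [0, 0, 0, 0, 0]]

```text
time_s: 66.82
ee_pos: [0.5608, 0.1744, 0.1489]
tcp_rot: [2.146, 2.293, -0.001]
contact_force: [-0.7, -0.2, -0.1]
finger_gap: -0.0
```

Run:
```python
from plan import *
st();rows([.5661,.1746,.025],3.8,hand=0,step=.6)
```

```text
t 66.83 p [0.5608 0.1744 0.1489] yaw 3.79 z [-0.    -0.001 -1.   ] F [-0.7 -0.2 -0.1] T [-0.02  0.05 -0.04] gap -0.0 q [-0.82  0.4   0.61  1.62 -0.24  1.2  -0.1 ]
n 9 yaw 3.79 turn -0.01 from [0.5608 0.1744 0.1489]
[[0.0,0.02,0.55,-0.0,0],[0.0,0.03,0.55,-0.0,0],[0.0,0.02,0.55,-0.0,0],[0.0,0.03,0.55,-0.0,0],[0.0,0.02,0.55,-0.0,0],[0.0,0.02,0.55,-0.0,0],[0.0,0.03,0.56,-0.0,0],[0.0,0.02,0.55,-0.0,0],[0.0,0.02,0.55,-0.0,0]]
```

Starting 5 mm further inward is safe, so I'll descend straight down here.

arm_command:
  moves:
    - [[0, 0, 0.8, 0, 0], [0, 0, 0.8, 0, 0], [0, 0, 0.8, 0, 0], [0, 0, 0.8, 0, 0], [0, 0, 0.8, 0, 0], [0, 0, 0.6, 0, 0], [0, 0, 0.35, 0, 0], [0, 0, 0, 0, 0]]

```text
time_s: 67.82
ee_pos: [0.5605, 0.1748, 0.0248]
tcp_rot: [-2.146, -2.294, 0.002]
contact_force: [-0.8, -0.7, 1.1]
finger_gap: -0.0
```

Run:
```python
from plan import *
st()
im,d=get_image("side");cv2.imwrite("pics/side27.png",cv2.convertScaleAbs(cv2.resize(im[170:290,250:390],None,fx=5,fy=5,interpolation=cv2.INTER_CUBIC),alpha=1.3))
```

```text
t 67.83 p [0.5605 0.1748 0.0248] yaw 3.81 z [-0.001 -0.001 -1.   ] F [-0.8 -0.7  1.1] T [ 0.01 -0.01  0.  ] gap -0.0 q [-0.78  0.54  0.55  1.73 -0.33  0.97 -0.03]
```

View pics/side27.png

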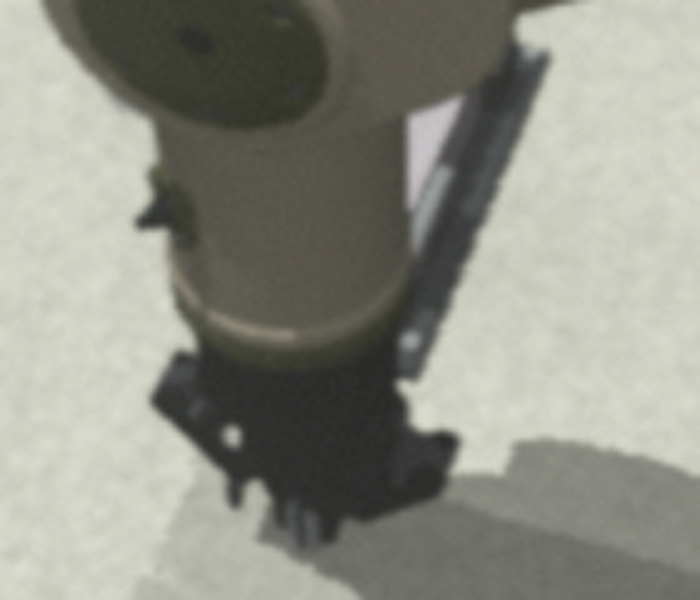

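The fingertips at (300,530) are on the inner side of the lever tip at (235,490). I'll push outwards.

arm_command:
  moves:
    - [[0, 0.2, 0, 0, 0], [0, 0.2, 0, 0, 0], [0, 0.2, 0, 0, 0], [0, 0.15, 0, 0, 0], [0, 0.15, 0, 0, 0], [0, 0.1, 0, 0, 0], [0, 0.1, 0, 0, 0], [0, 0, 0, 0, 0]]

```text
time_s: 68.88
ee_pos: [0.5881, 0.177, 0.0252]
tcp_rot: [-2.146, -2.294, 0.0]
contact_force: [-2.1, 1.1, 0.2]
finger_gap: 0.0001
```

Run:
```python
from plan import *
st()
im,d=get_image("side");cv2.imwrite("pics/side28.png",cv2.convertScaleAbs(cv2.resize(im[170:290,250:390],None,fx=5,fy=5,interpolation=cv2.INTER_CUBIC),alpha=1.3))
```

```text
t 68.88 p [0.5881 0.177  0.0252] yaw 3.82 z [-0. -0. -1.] F [-2.1  1.1  0.2] T [0.16 0.24 0.04] gap 0.0001 q [-0.74  0.59  0.54  1.65 -0.35  1.   -0.02]
```

View pics/side28.png

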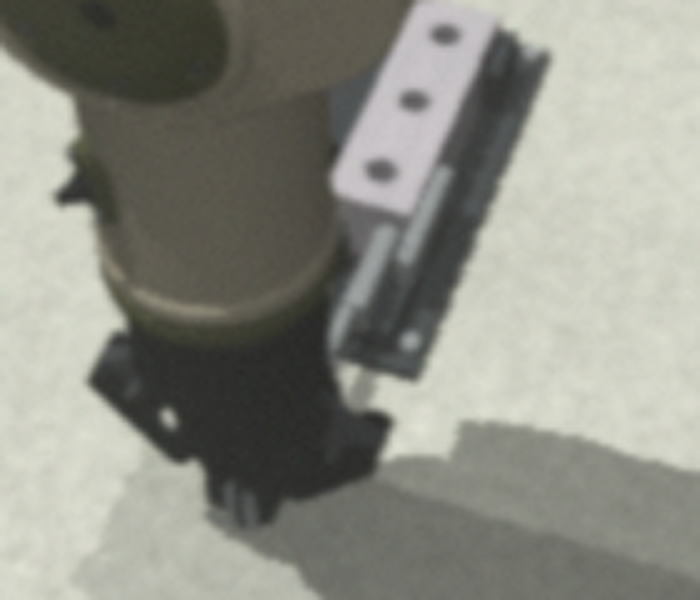

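The lever is moving, with 2 N of spring force. I'll keep pushing.

arm_command:
  moves:
    - [[0, 0.1, 0, 0, 0], [0, 0.1, 0, 0, 0], [0, 0.1, 0, 0, 0], [0, 0.1, 0, 0, 0], [0, 0.1, 0, 0, 0]]

```text
time_s: 69.55
ee_pos: [0.6009, 0.1775, 0.0252]
tcp_rot: [2.146, 2.294, -0.0]
contact_force: [-1.2, 0.5, 0.0]
finger_gap: 0.0001
```

arm_command:
  moves:
    - [[0, 0.1, 0, 0, 0], [0, 0.1, 0, 0, 0], [0, 0.1, 0, 0, 0], [0, 0.1, 0, 0, 0], [0, 0, 0, 0, 0]]

```text
time_s: 70.18
ee_pos: [0.6109, 0.1783, 0.0253]
tcp_rot: [2.146, 2.294, 0.0]
contact_force: [0.6, -0.3, 0.4]
finger_gap: -0.0002
```

Run:
```python
from plan import *
st()
im,d=get_image("side");cv2.imwrite("pics/side29.png",cv2.convertScaleAbs(cv2.resize(im[170:290,250:390],None,fx=5,fy=5,interpolation=cv2.INTER_CUBIC),alpha=1.3))
```

```text
t 70.17 p [0.6109 0.1783 0.0253] yaw 3.81 z [ 0. -0. -1.] F [ 0.6 -0.3  0.4] T [-0.02  0.01  0.03] gap -0.0002 q [-0.72  0.63  0.54  1.59 -0.36  1.02 -0.01]
```

View pics/side29.png

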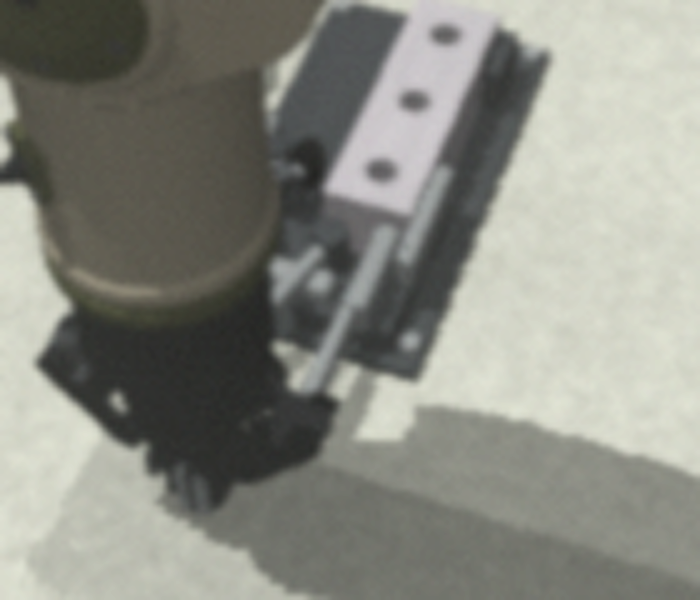

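The force has gone to zero and the pad has left the block, so the pliers have sprung open. I'll back away, rise and check.

arm_command:
  moves:
    - [[0, -0.6, 0, 0, 0], [0, -0.4, 0, 0, 0], [0, 0, -0.8, 0, 0], [0, 0, -0.9, 0, 0], [0, 0, -0.9, 0, 0], [0, 0, -0.9, 0, 0], [0, 0, -0.9, 0, 0], [0, -0.9, 0, 0, 60], [0, -0.9, 0, 0, 60], [0, -0.9, 0, 0, 60], [0, -0.9, 0, 0, 60], [0, 0, 0, 0, 60]]

```text
time_s: 71.72
ee_pos: [0.4956, 0.171, 0.1369]
tcp_rot: [-2.145, -2.294, -0.003]
contact_force: [0.4, 1.1, -0.4]
finger_gap: 0.0601
```

Run:
```python
from lev import *
from plan import st
st()
im,d=get_image("side");cv2.imwrite("pics/side30.png",cv2.convertScaleAbs(cv2.resize(im[80:290,250:490],None,fx=2.8,fy=2.8,interpolation=cv2.INTER_CUBIC),alpha=1.3))
im,d=get_image("top");cv2.imwrite("pics/top30.png",cv2.convertScaleAbs(cv2.resize(im[140:260,250:410],None,fx=5,fy=5,interpolation=cv2.INTER_CUBIC),alpha=1.6))
```

```text
t 71.72 p [0.4956 0.171  0.1369] yaw 3.84 z [ 0.001  0.002 -1.   ] F [ 0.4  1.1 -0.4] T [-0.04 -0.06 -0.02] gap 0.0601 q [-0.92  0.26  0.62  1.8  -0.17  1.13 -0.17]
```

View pics/side30.png

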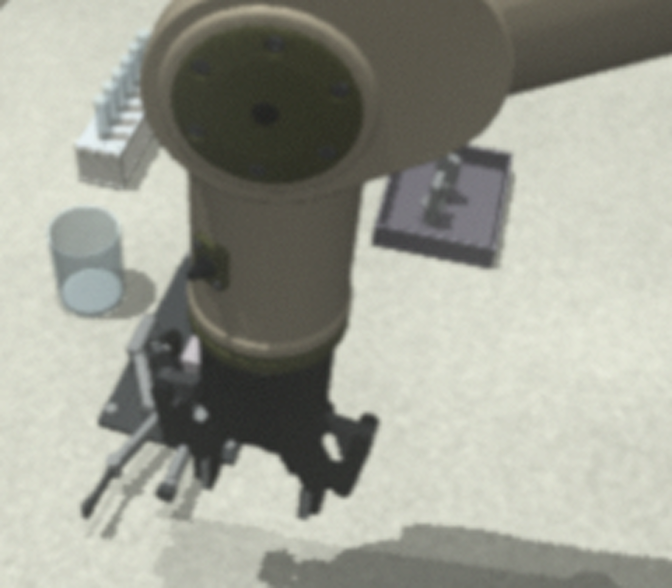

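View pics/top30.png

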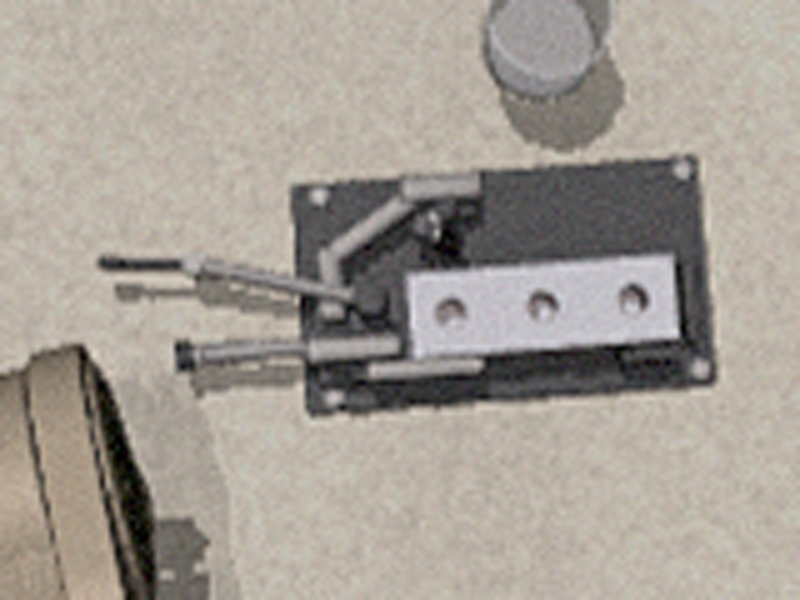

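The pliers are open and the plugs are still in the tray. Next I'll fetch the block.

Run:
```python
from blk import *
L=bfit([(407,273),(672,255),(682,338),(417,357)])
c=L.mean(0);W=N+U*c[0]+V*c[1];print(W)
from plan import rows
rows([W[0]+.0022,W[1]+.0004,.135],3.8,hand=70)
```

```text
corners [[-70.0, 22.6], [69.3, 21.7], [70.8, -22.2], [-68.1, -21.7]] centre [0.5 0.1] ang [-0.37 -0.19] len 0.13932898817579958 0.043925628580577976
[ 0.60773443 -0.05159753]
n 10 yaw 3.82 turn 0.02 from [0.4969 0.171  0.1366]
[[-0.92,0.39,0.01,0.0,70],[-0.91,0.39,0.0,0.0,70],[-0.92,0.4,0.01,0.0,70],[-0.92,0.39,0.0,0.0,70],[-0.91,0.39,0.01,0.0,70],[-0.92,0.39,0.01,0.0,70],[-0.92,0.39,0.0,0.0,70],[-0.91,0.39,0.01,0.0,70],[-0.92,0.4,0.01,0.0,70],[-0.92,0.39,0.0,0.0,70]]
```

arm_command:
  moves:
    - [[-0.92, 0.39, 0, 0, 66], [-0.92, 0.39, 0, 0, 66], [-0.92, 0.39, 0, 0, 66], [-0.92, 0.39, 0, 0, 66], [-0.91, 0.39, 0, 0, 66], [-0.92, 0.39, 0, 0, 66], [-0.92, 0.39, 0, 0, 66], [-0.91, 0.39, 0, 0, 66], [-0.92, 0.4, 0, 0, 66], [-0.92, 0.39, 0, 0, 66], [0, 0, 0, 0, 66], [0, 0, 0, 0, 66]]

```text
time_s: 73.32
ee_pos: [0.6091, -0.0514, 0.1352]
tcp_rot: [-2.146, -2.294, 0.0]
contact_force: [-0.5, 0.6, 0.9]
finger_gap: 0.0662
```

Run:
```python
from plan import *
st();rows([.6099,-.0512,.02],3.8,hand=66,step=.6)
```

```text
t 73.33 p [ 0.6091 -0.0514  0.1352] yaw 3.83 z [-0. -0. -1.] F [-0.5  0.6  0.9] T [ 0.06 -0.    0.05] gap 0.0662 q [-0.46  0.48  0.68  1.57 -0.32  1.2   0.34]
n 8 yaw 3.83 turn 0.03 from [ 0.6091 -0.0514  0.1352]
[[0.0,0.0,0.58,0.0,66],[0.0,0.01,0.57,0.0,66],[0.0,0.0,0.58,0.0,66],[0.0,0.01,0.57,0.0,66],[0.0,0.0,0.58,0.0,66],[0.01,0.01,0.58,0.0,66],[0.0,0.0,0.57,0.0,66],[0.0,0.0,0.58,0.0,66]]
```

arm_command:
  moves:
    - [[0, 0.03, 0.8, 0, 66], [0, 0, 0.8, 0, 66], [0, 0, 0.8, 0, 66], [0, 0, 0.8, 0, 66], [0, 0, 0.6, 0, 66], [0, 0, 0.5, 0, 66], [0, 0, 0.25, 0, 66], [0, 0, 0, 0, 66]]

```text
time_s: 74.32
ee_pos: [0.6093, -0.0518, 0.0213]
tcp_rot: [-2.146, -2.294, 0.001]
contact_force: [0.4, -0.1, 0.1]
finger_gap: 0.0662
```

Run:
```python
from plan import *
st()
```

```text
t 74.33 p [ 0.6093 -0.0518  0.0213] yaw 3.81 z [-0. -0. -1.] F [ 0.4 -0.1  0.1] T [0.03 0.02 0.02] gap 0.0662 q [-0.42  0.61  0.62  1.67 -0.4   1.    0.4 ]
```

arm_command:
  moves:
    - [[0, 0, 0, 0, 50], [0, 0, 0, 0, 38], [0, 0, 0, 0, 38], [0, 0, 0, 0, 38], [0, 0, 0, 0, 38], [0, 0, 0, 0, 38]]

```text
time_s: 75.08
ee_pos: [0.6099, -0.0519, 0.0224]
tcp_rot: [2.146, 2.294, 0.001]
contact_force: [-2.2, -0.2, 7.3]
finger_gap: 0.0431
```

arm_command:
  moves:
    - [[0, 0.06, -0.2, 0, 38], [0, 0, -0.5, 0, 38], [0, 0, -0.8, 0, 38], [0, 0, -0.8, 0, 38], [0, 0, -0.8, 0, 38], [0, 0, -0.8, 0, 38], [0, 0, 0, 0, 38], [0, 0, 0, 0, 38]]

```text
time_s: 76.08
ee_pos: [0.6105, -0.0514, 0.1185]
tcp_rot: [-2.146, -2.294, 0.001]
contact_force: [-0.4, -0.3, -6.2]
finger_gap: 0.0432
```

Run:
```python
from plan import *
st()
from fit import *
im,d,P=frame("side");cv2.imwrite("pics/side31.png",cv2.convertScaleAbs(cv2.resize(im[80:290,250:490],None,fx=2.8,fy=2.8,interpolation=cv2.INTER_CUBIC),alpha=1.3))
im,d,P=frame("top")
for s in silhouettes("mat","top")[:2]:
    m=s['pixels']&(abs(P[...,2])<.03);print("mat",s['conf'],rect(P[m][:,:2]),m.sum())
```

```text
t 76.08 p [ 0.6105 -0.0514  0.1185] yaw 3.83 z [-0.001  0.    -1.   ] F [-0.4 -0.3 -6.2] T [0.01 0.01 0.03] gap 0.0432 q [-0.46  0.5   0.67  1.58 -0.33  1.18  0.35]
mat 0.56 (array([ 0.62498865, -0.3094649 ]), [96.7649154663086, 196.2880401611328], np.float32(86.91514)) 2349
```

View pics/side31.png

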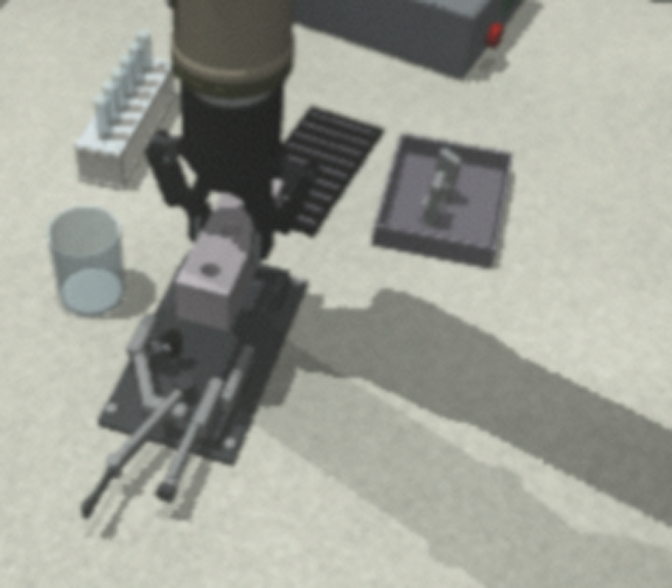

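The block is held. I'll take it over the mat, whose centre is (0.625,−0.309) with its long axis at about 86.5°.

Run:
```python
from plan import *
rows([.627,-.3085,.1185],-3.5,hand=38)
```

```text
n 11 yaw 3.82 turn 7.32 from [ 0.6102 -0.0515  0.118 ]
[[-0.94,0.0,0.0,0.11,38],[-0.93,0.01,0.0,0.11,38],[-0.94,0.02,-0.01,0.11,38],[-0.94,0.03,0.0,0.11,38],[-0.93,0.04,0.0,0.11,38],[-0.94,0.05,0.0,0.11,38],[-0.93,0.07,0.0,0.11,38],[-0.93,0.07,-0.01,0.11,38],[-0.94,0.09,0.0,0.11,38],[-0.93,0.09,0.0,0.11,38],[-0.93,0.11,0.0,0.11,38]]
```

arm_command:
  moves:
    - [[-0.94, 0, 0, 0.11, 38], [-0.93, 0.01, 0, 0.11, 38], [-0.94, 0.02, 0, 0.11, 38], [-0.94, 0.03, 0, 0.11, 38], [-0.93, 0.04, 0, 0.11, 38], [-0.94, 0.05, 0, 0.11, 38], [-0.93, 0.07, 0, 0.11, 38], [-0.93, 0.07, 0, 0.11, 38], [-0.94, 0.09, 0, 0.11, 38], [-0.93, 0.09, 0, 0.11, 38], [-0.93, 0.11, 0, 0.11, 38], [0, 0, 0, 0, 38]]

```text
time_s: 77.72
ee_pos: [0.6262, -0.3116, 0.1179]
tcp_rot: [-2.291, -2.149, 0.004]
contact_force: [-0.6, -0.2, -6.4]
finger_gap: 0.0429
```

Run:
```python
from plan import *
st();rows([.627,-.3085,.026],-3.5,hand=38,step=.6)
```

```text
t 77.72 p [ 0.6262 -0.3116  0.1179] yaw -3.67 z [-0.002 -0.001 -1.   ] F [-0.6 -0.2 -6.4] T [-0.06  0.05  0.08] gap 0.0429 q [-0.    0.7   0.69  1.31 -0.44  1.29  0.63]
n 7 yaw -3.67 turn -0.17 from [ 0.6262 -0.3116  0.1179]
[[0.02,0.0,0.53,-0.0,38],[0.02,0.01,0.52,-0.0,38],[0.02,0.0,0.53,-0.0,38],[0.02,0.01,0.52,-0.0,38],[0.02,0.0,0.53,-0.0,38],[0.01,0.01,0.52,-0.0,38],[0.02,0.0,0.53,-0.0,38]]
```

arm_command:
  moves:
    - [[0.05, 0.02, 0.6, 0, 38], [0.05, 0, 0.7, 0, 38], [0, 0, 0.7, 0, 38], [0, 0, 0.7, 0, 38], [0, 0, 0.5, 0, 38], [0, 0, 0.3, 0, 38], [0, 0, 0.15, 0, 38], [0, 0, 0, 0, 38]]

```text
time_s: 78.72
ee_pos: [0.6285, -0.3063, 0.028]
tcp_rot: [2.287, 2.153, 0.0]
contact_force: [-0.2, 0.1, -5.9]
finger_gap: 0.0431
```

Run:
```python
from plan import *
st()
im,d=get_image("side");cv2.imwrite("pics/side32.png",cv2.convertScaleAbs(cv2.resize(im[80:220,310:490],None,fx=4,fy=4,interpolation=cv2.INTER_CUBIC),alpha=1.3))
```

```text
t 78.72 p [ 0.6285 -0.3063  0.028 ] yaw -3.45 z [ 0. -0. -1.] F [-0.2  0.1 -5.9] T [ 0.02 -0.02 -0.  ] gap 0.0431 q [ 0.    0.78  0.65  1.39 -0.49  1.14  0.66]
```

View pics/side32.png

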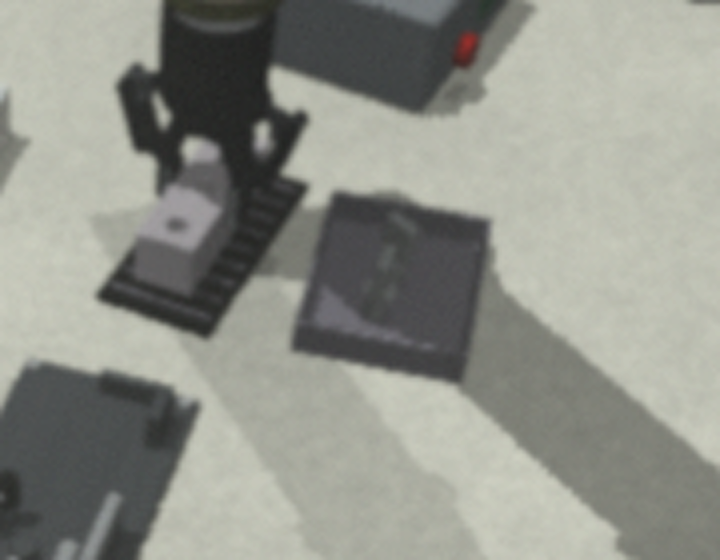

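arm_command:
  moves:
    - [[0, 0, 0.15, 0, 38], [0, 0, 0.1, 0, 38], [0, 0, 0.06, 0, 38], [0, 0, 0, 0, 38]]

```text
time_s: 79.28
ee_pos: [0.6285, -0.3062, 0.0205]
tcp_rot: [2.287, 2.154, 0.0]
contact_force: [-2.9, 2.4, 0.3]
finger_gap: 0.0426
```

Run:
```python
from plan import *
st()
im,d=get_image("side");cv2.imwrite("pics/side33.png",cv2.convertScaleAbs(cv2.resize(im[80:220,310:490],None,fx=4,fy=4,interpolation=cv2.INTER_CUBIC),alpha=1.3))
```

```text
t 79.28 p [ 0.6285 -0.3062  0.0205] yaw -3.44 z [ 0.  0. -1.] F [-2.9  2.4  0.3] T [0.36 0.46 0.03] gap 0.0426 q [ 0.01  0.79  0.65  1.39 -0.49  1.12  0.66]
```

View pics/side33.png

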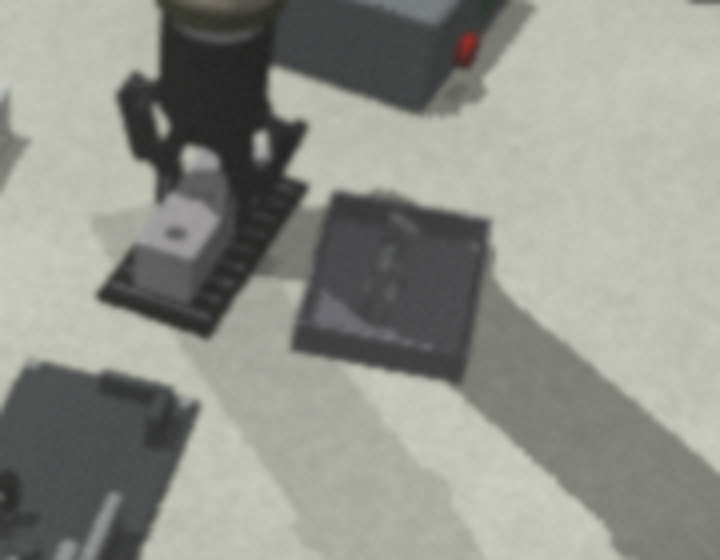

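The load has come off, so the block rests on the mat. I'll release and rise.

arm_command:
  moves:
    - [[0, 0, 0, 0, 50], [0, 0, 0, 0, 62], [0, 0, 0, 0, 66], [0, 0, 0, 0, 66], [0, 0, -0.5, 0, 66], [0, 0, -0.9, 0, 66], [0, 0, -0.9, 0, 66], [0, 0, -0.9, 0, 66], [0, 0, -0.9, 0, 66], [0, 0, -0.9, 0, 66], [0, 0, -0.9, 0, 66]]

```text
time_s: 80.7
ee_pos: [0.6286, -0.3065, 0.1705]
tcp_rot: [2.286, 2.152, 0.001]
contact_force: [0.6, -0.4, -0.1]
finger_gap: 0.066
```

arm_command:
  moves:
    - [[0.9, -0.6, 0, 0, 66], [0.9, -0.6, 0, 0, 66], [0.9, -0.6, 0, 0, 66], [0.9, -0.6, 0, 0, 66], [0.9, -0.6, 0, 0, 66], [0.9, -0.6, 0, 0, 66], [0.9, -0.6, 0, 0, 66], [0.9, 0, 0, 0, 66], [0.9, 0, 0, 0, 66], [0, 0, 0, 0, 66], [0, 0, 0, 0, 66]]

```text
time_s: 82.08
ee_pos: [0.5359, -0.0989, 0.1686]
tcp_rot: [2.287, 2.152, 0.001]
contact_force: [-0.6, -0.5, -0.4]
finger_gap: 0.0663
```

Run:
```python
from plan import st
st()
from fit import *
im,d,P=frame("top");cv2.imwrite("pics/top34.png",im)
X,Y,Z=P[...,0],P[...,1],P[...,2]
k=big((X>.55)&(X<.7)&(Y>-.42)&(Y<-.2)&(Z>.038)&(Z<.06));print("block",rect(P[k][:,:2]),np.nanmedian(P[k],0),np.nanstd(P[k][:,2]))
s=silhouettes("tray","top")[0]['pixels']&(Z<.032);print("tray",rect(P[s][:,:2]))
k=(X>.4)&(X<.56)&(Y>-.4)&(Y<-.22)&(Z>.045)&(Z<.1);print("plugs",P[k].shape,[(np.nanmean(P[k&c],0)) for c in (Y<-.298,Y>-.298)])
im,d=get_image("side");cv2.imwrite("pics/side34.png",im)
```

```text
t 82.08 p [ 0.5359 -0.0989  0.1686] yaw -3.49 z [ 0.001 -0.    -1.   ] F [-0.6 -0.5 -0.4] T [-0.01  0.02 -0.02] gap 0.0663 q [-0.49  0.3   0.75  1.71 -0.22  1.21  0.25]
block (array([ 0.62257056, -0.25573997]), [48.39115905761719, 273.7469177246094], np.float32(-72.95695)) [ 0.62694979 -0.31531023  0.04737726] 0.057319507306905555
tray (array([ 0.48031485, -0.31063193]), [123.89389038085938, 157.27565002441406], np.float32(-83.57544))
plugs (93, 3) [array([ 0.48490187, -0.31497082,  0.05818006]), array([ 0.48608949, -0.27547859,  0.05860152])]
```

View pics/top34.png

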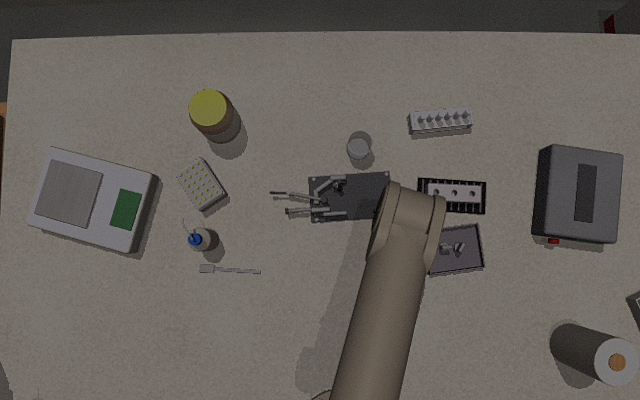

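View pics/side34.png

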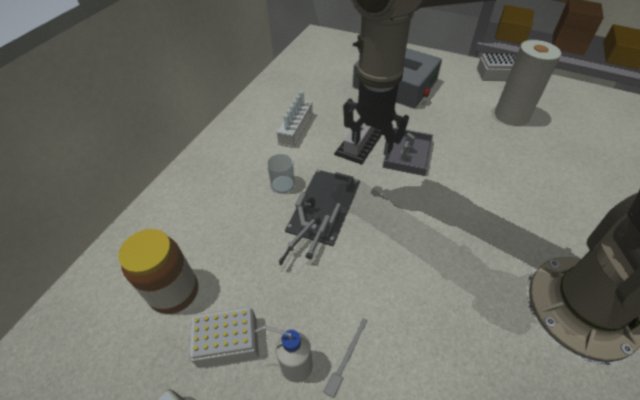

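The top view shows the block centred on the mat: block columns 427–482 and rows 184–207, mat columns 417–487 and rows 178–214. Its top is at z ≈ 47 mm against an expected 48. Both plugs stand inside the tray at (448,248) and (461,247), the handles are spread open at (275,193) and (290,211), and the bystanders haven't moved. The arm is clear, so I'm handing in.

```bash
python3 -c "
from plant import ctrl
print(ctrl.hand_in())"
```

```text
the job is handed in; nothing more can be done
None
```

The job is done and handed in at about 82 s of the 210 s allowed; the hand-in reported no verdict.

**What I did**
- **Clamping:** I seated the block in the nest and squeezed the handles, which stopped at a 28 mm gap and stayed shut. The closing jaw had left the block about 3° askew, so I pushed its far end back against the far stop before drawing anything.
- **Plugs:** There were two plugs in this start. I twisted each out with swings of about 1 rad and a light pull, and stood both in the grey tray. The tray had been knocked a few centimetres aside, so I measured its new position first.
- **Release:** I flicked the release lever outwards until the pliers sprang open, then moved the empty block onto the mat.

**Last checks**
- The block lies flat near the mat's centre, with its top at about 47 mm against 48 mm expected.
- Both plugs stand inside the tray, about 10 mm and 35 mm from its centre.
- The handles are open, the bystanders are where they were, and the arm touches nothing.

**Checks that failed or disagreed**
- The automatic outline fit for the final block position failed, apparently by joining the block to the gripper. I judged its centring from the pictures and the depth readings instead.
- The pliers' handle, pad and release joints can't be read directly, so locking and opening are judged from the pictures and the forces.
- Camera and robot x positions differed by about 2 mm throughout, and I corrected for that.

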